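# Change over the cheese filler's turret

### The arm

A 6-joint arm with a two-finger parallel gripper is mounted at the origin on the work surface. World frame = base frame: x ahead of the robot, y to its left, z up, the work surface at z = 0. Lengths are in m, angles in degrees, forces in N, time in s.
With the tool pointing down it reaches from about 0.3 to 0.75 m from the base axis. Payload 8.5 kg.
Tool frame: the origin (TCP) lies on the centre line of the jaws, within the pads' length; the fingertips stand 19 mm ahead of it and the grasp point (between the pads) is the TCP; z points along the fingers, x is the direction in which the jaws open and shut, and the axes are right-handed (so a half turn about z gives the same grasp; the last joint's range is limited). The gripper opens to 85 mm and grips with 20 to 120 N. Pads are 22 mm wide; open, the fingers measure 114 mm over their backs; the gripper's body (76 mm by 85 mm) begins 54 mm behind the grasp point. The pads swing forward as they close: fully open they stand 13 mm farther back than shut.
Start: joints at [52.351, 21.807, 74.336, -0, 83.858, -12.336], TCP at [0.235, 0.497, 0.214] pointing down, gripper open.
Joint ranges: [-178.18, 178.18], [-50.72, 133.34], [12.68, 142.11], [-81.47, 261.47], [9.98, 163.14], [-165.26, 165.26]. Speed limits (degrees/s): [136.94, 136.94, 180, 180, 180, 180].

### API

Orientations are given as a 3x3 rotation matrix whose columns are the frame's x, y, z axes.
In Python, from rig import env, cams, order gives the robot as it stands.
- The arm moves only by the tool step_arm, never from a script. Its argument "steps" is a list of rows, each an object with "xyz": the shift along the tool's x, y, z normalised to -1 to 1, where 1 is 0.04 m, a list of three; "turn": the turn, a rotation vector about the tool's x, y, z normalised to -1 to 1, where 1 is 0.08 rad, a list of three; "gripper": the gripper command: -1 is shut, 1 is fully open, values between are in proportion. A call has 1 to 20 rows; each row shifts and turns the commanded pose from where the row before left it, along the tool's axes as they then stand; what a row does not reach is not made up. A row lasts 1/12 s, in which the tool goes at most 41.7 mm and 7.16 degrees, less where a joint would pass 70% of its speed; a pose out of reach is approached as far as the arm can. A call with a number of a shift or a turn outside -1 to 1 is refused whole. A call with a gripper value outside its range is refused whole. The fingers move at their own pace and stop on an object; "squeeze" is the grip in N (left out, the last holds). Time passes only in rows, so rows that do not move let the fingers close. It gives the time, the measured TCP pose, the force and the opening at its end, in the units of the state.
- env.observe(): the state, without advancing time (a new reading comes with each control period).
- cams.get_image(name): name is "scene" or "side" or "wrist"; returns (picture, depth): 420x560x3 uint8, red, green, blue; 420x560 float32, m along the optical axis (not along the pixel's ray), 0 where there is no reading.
- cams.camera_info(name): a dict with "fx", "fy", "cx", "cy" (pixels), "extrinsics" (4x4, takes a point from camera to world coordinates). Camera axes: x right, y down, z forward; pixel columns grow to the right and rows downward; lengths in m; the calibration is good to about 2 mm. A picture is of the moment at which its call begins: read the wrist's pose just before it. camera_info takes no time and is no camera call; for the wrist camera it gives the pose at the moment of the call.
- order.close_job(): hands the job in, once; it reports no verdict.
The state is a dict: "time_s": time; "q": joint angles; "qvel": joint speeds; "joint_efforts": joint torques, N m; "position": TCP position; "tool_rot": TCP orientation; "ft_force": force on the tool from outside, world axes, zero at the start; "wrist_torque": the same for the moment, N m; "grip_width": finger opening in m.
Only numpy, scipy, OpenCV 4.12 (cv2) and the standard library are available. Lean on these libraries where they do the work, as an engineer would, in place of code of your own. Each camera call takes 0.05 s, during which the arm holds its last target. There are 200 camera calls.

### The job

Change over the mould filler: turn the indexing turret to bring each station that carries a blue dosing head to the open front of the guard in turn, unscrew that head there (anticlockwise) and put it in the white wash tray, until no blue head is left on the turret. Only then thread the coloured collars that lie on the bench down the stepped post at the turret's centre, the widest first and the narrowest last, each flat and fully home on its own step. Leave the shakers, cheeses and bottle where they stand.

Things in the scene. Friction and masses are not known exactly. Their poses are not given: they have to be found in the camera images.
- front_point (a point): fixed point of the filler's base at its open front (a red dash on the base lies just before it), level with the turret's top face: a station's centre stands here when brought forward. Its -x axis points out of the front; the turret's axis stands 85 mm behind it (+x).
- guard (a point): fixed flat steel guard ring round the turret: point on the turret's axis at the height of the guard's upper side. It is 94 to 122 mm from the axis and 6 mm thick, 3 mm above the heads' grips, which it overhangs all round except within 48 degrees either side of the front: only there can a head be lifted off.
- turret_top (a point): aluminium indexing turret, disc 212 mm wide on a vertical axis; turns both ways (a full turn and more) with 0.6 N m of friction and stays where left. Point on the axis at its top face, turning with it, z up. It has four stations, 90 degrees apart, each with a head or empty.
- peg_1 (a point): centre of the top of an upright black peg for turning the turret: 12 mm wide, 62 mm high, fixed to the turret's top face 75 mm from its axis, half-way between two stations, clear of the guard.
- peg_2 (a point): another such turning peg, same size
- peg_3 (a point): another such turning peg, same size
- peg_4 (a point): another such turning peg, same size
- station_1 (a point): centre of one of the four like sockets (all turned the same way), at the turret's top face, 85 mm from its axis; 34 mm wide, lips up to 12 mm high. A head's lugs are held under the lips (1.5 to 4 mm of play) while the head's x axis is 55 to 140 degrees anticlockwise of this x axis from above; it lifts straight off at 180 (165 to 188) and stops hard at 188. Starts at 60 to 70. Lugs half-turn symmetric.
- post_tip (a point): tip of the turret's steel centre post, 80 mm above the turret's top face. From the top face up: flange 54 mm wide to 12 mm, step 40 wide to 32 mm, step 26 wide to 52 mm, pin 14 wide to 80 mm; upper edges of steps and pin chamfered 3 to 4 mm. The green collar rests on the flange, yellow on the first step, orange on the second.
- head_a_mid (a point): First blue dosing head (may be absent): point on its axis 25 mm over its foot, z up. Round ribbed blue grip 34 mm wide from 11 mm below to 19 mm above the point, steel tip to 26 above; steel foot 18 mm wide to 25 below, two lugs along its x axis (white dash on top) near the foot, 29 mm over both. 90 g. Unscrews about a third of a turn anticlockwise with little torque, not rising till free.
- head_b_mid (a point): Second blue dosing head (may be absent): point on its axis 25 mm over its foot, z up. Round ribbed blue grip 34 mm wide from 11 mm below to 19 mm above the point, steel tip to 26 above; steel foot 18 mm wide to 25 below, two lugs along its x axis (white dash on top) near the foot, 29 mm over both. 90 g. Unscrews about a third of a turn anticlockwise with little torque, not rising till free.
- head_c_mid (a point): Third blue dosing head (may be absent): point on its axis 25 mm over its foot, z up. Round ribbed blue grip 34 mm wide from 11 mm below to 19 mm above the point, steel tip to 26 above; steel foot 18 mm wide to 25 below, two lugs along its x axis (white dash on top) near the foot, 29 mm over both. 90 g. Unscrews about a third of a turn anticlockwise with little torque, not rising till free.
- head_d_mid (a point): Fourth blue dosing head (may be absent): point on its axis 25 mm over its foot, z up. Round ribbed blue grip 34 mm wide from 11 mm below to 19 mm above the point, steel tip to 26 above; steel foot 18 mm wide to 25 below, two lugs along its x axis (white dash on top) near the foot, 29 mm over both. 90 g. Unscrews about a third of a turn anticlockwise with little torque, not rising till free.
- collar_large_mid (a point): Green (widest) collar (may be absent): plastic ring 66 mm outside, 43 mm bore, 18 mm thick, lying flat; point at its centre, half-way up, z along its axis. Fully home on the turret's centre post this point is 21 mm above point turret_top.
- collar_middle_mid (a point): Yellow (middle) collar (may be absent): plastic ring 54 mm outside, 29 mm bore, 18 mm thick, lying flat; point at its centre, half-way up, z along its axis. Fully home on the turret's centre post this point is 41 mm above point turret_top.
- collar_small_mid (a point): Orange (narrowest) collar (may be absent): plastic ring 44 mm outside, 17 mm bore, 18 mm thick, lying flat; point at its centre, half-way up, z along its axis. Fully home on the turret's centre post this point is 61 mm above point turret_top.
- wash_tray_in (a point): white open wash tray, fixed, outside 180 (x) by 200 (y) by 45 mm high, walls and floor 5 mm; point at the centre of its inner floor. Heads may stand or lie in it.
- shaker_1: bystander, leave alone: steel salt shaker, upright cylinder 51 mm wide, 97 mm high; origin under its centre
- shaker_2: bystander, leave alone: the other steel salt shaker, same size
- cheese_1: bystander, leave alone: white soft cheese, drum 76 mm wide, 41 mm high; origin under its centre
- cheese_2: bystander, leave alone: another such cheese
- rennet: bystander, leave alone: amber bottle 60 mm wide, 150 mm high; origin under its centre
Things that resemble listed ones, but are neither listed nor needed, are in the scene too. Of the things shaped like the part that bears collar_large_mid, the green one is meant.

How it is judged (in metres and radians):
On the way, in this order (a step that is already met when the one before it is completed fails the run):
1. every blue head is off the turret and lies at rest in the wash tray (x of head_a_mid in the frame of wash_tray_in between -0.088 and 0.088 m and y of head_a_mid in the frame of wash_tray_in between -0.098 and 0.098 m and z of head_a_mid in the frame of wash_tray_in between 0 and 0.05 m and linear speed of each of head_a, head_b, head_c, head_d below 0.03 m/s and x of head_b_mid in the frame of wash_tray_in between -0.088 and 0.088 m and y of head_b_mid in the frame of wash_tray_in between -0.098 and 0.098 m and z of head_b_mid in the frame of wash_tray_in between 0 and 0.05 m and x of head_c_mid in the frame of wash_tray_in between -0.088 and 0.088 m and y of head_c_mid in the frame of wash_tray_in between -0.098 and 0.098 m and z of head_c_mid in the frame of wash_tray_in between 0 and 0.05 m and x of head_d_mid in the frame of wash_tray_in between -0.088 and 0.088 m and y of head_d_mid in the frame of wash_tray_in between -0.098 and 0.098 m and z of head_d_mid in the frame of wash_tray_in between 0 and 0.05 m), for 0.2 s.
2. the large collar is flat and fully home on its step of the centre post (z of collar_large_mid in the frame of turret_top between 0.018 and 0.024 m and horizontal distance between collar_large_mid and turret_top below 0.004 m and angle between collar_large_mid's own z axis and vertical below 0.1 rad and linear speed of collar_large below 0.03 m/s), for 0.2 s.
3. the middle collar is flat and fully home on its step of the centre post (z of collar_middle_mid in the frame of turret_top between 0.038 and 0.044 m and horizontal distance between collar_middle_mid and turret_top below 0.004 m and angle between collar_middle_mid's own z axis and vertical below 0.1 rad and linear speed of collar_middle below 0.03 m/s), for 0.2 s.
4. the small collar is flat and fully home on its step of the centre post (z of collar_small_mid in the frame of turret_top between 0.058 and 0.064 m and horizontal distance between collar_small_mid and turret_top below 0.004 m and angle between collar_small_mid's own z axis and vertical below 0.1 rad and linear speed of collar_small below 0.03 m/s), for 0.2 s.
At the end, for the whole second after the job is handed in: Every blue head present rests inside the wash tray, and every collar present lies at rest round the centre post within 4 mm of its axis, within 3 mm of its home height and level within 0.1 rad (all of step 1 and all of step 2 and all of step 3 and all of step 4); the robot touches nothing.
It fails at once if a shaker or the bottle is moved more than 40 mm from its place or knocked over (distance of any of shaker_1, shaker_2, rennet from where it was at the start of the episode above 0.04 m or angle between any of shaker_1, shaker_2, rennet's own z axis and vertical above 0.6 rad).
It fails at once if a cheese is moved more than 40 mm from its place or knocked over (distance of any of cheese_1, cheese_2 from where it was at the start of the episode above 0.04 m or angle between any of cheese_1, cheese_2's own z axis and vertical above 0.6 rad).
Of head_a, head_b, head_c, head_d only 2 to 3 are there at a start; the rules pass over those that are not, and their reading is None.
Of collar_large, collar_middle, collar_small only 2 to 3 are there at a start; the rules pass over those that are not, and their reading is None.
At some moment in a run one of collar_large, collar_middle, collar_small may be knocked a few centimetres aside while the robot is not near it.
Once in a run the grip may slacken for a moment while it holds something.
It also fails if it takes over 210 s, if anything falls off the work surface, if the arm or the gripper's body presses on something with over 40 N, if the wrist force passes 120 N, or if a joint passes its speed limit or range.

## Working session

There is one attempt and no reset: what is moved stays moved. The work goes in short steps, Python scripts to look and compute and a tool call to move; the robot and the scene stay as the last step left them, time stands still between calls to the robot, and variables do not carry over. Pictures are saved under pics/ and viewed, about 12 in all and at most 16, crops included, and the job is handed in when it is done.

Besides the shell and the picture viewer there is one more tool, called as a command line: name --argument value ..., lists and objects as JSON in quotes. step_arm: Moves the arm, as the interface text tells. Scaled input: -1 to 1 covers 0.04 m each way for a shift and 0.08 rad each way for a turn. Its arguments: {"type":"object","properties":{"steps":{"type":"array"},"squeeze":{"type":"number"}},"required":["steps"]}

```bash
ls; mkdir -p pics
python3 - <<'E'
from rig import env,cams,order
import cv2,numpy as np
s=env.observe()
for k,v in s.items(): print(k,np.round(v,3).tolist())
for n in("scene","side","wrist"):
    p,d=cams.get_image(n); cv2.imwrite(f"pics/0{n}.png",p[...,::-1]); np.savez(f"pics/0{n}.npz",p=p,d=d)
    c=cams.camera_info(n); print(n,c['fx'],c['fy'],c['cx'],c['cy'],np.round(c['extrinsics'],3).tolist())
E
```

```text
pics
time_s 0.0
q [52.351, 21.842, 74.383, -0.001, 83.858, -12.338]
qvel [-0.032, -0.052, -0.029, -0.112, 0.039, 0.055]
joint_efforts [-0.0, -44.846, -23.127, -0.0, 0.005, 0.0]
position [0.235, 0.497, 0.213]
tool_rot [[0.428, 0.904, -0.001], [0.904, -0.428, -0.001], [-0.001, -0.0, -1.0]]
ft_force [0.696, -0.437, 0.586]
wrist_torque [0.024, 0.015, -0.021]
grip_width 0.085
scene 410.4435984643337 410.4435984643337 282.5163660637482 209.28777401239697 [[0.828, 0.451, -0.334, 0.899], [0.561, -0.663, 0.496, -0.547], [0.002, -0.598, -0.801, 1.009], [0.0, 0.0, 0.0, 1.0]]
side 530.3687201053876 530.3687201053876 286.8818728208221 213.56694644732252 [[-0.893, -0.24, 0.381, -0.113], [-0.45, 0.518, -0.728, 1.183], [-0.023, -0.821, -0.57, 1.045], [0.0, 0.0, 0.0, 1.0]]
wrist 312.7204490421364 312.7204490421364 281.61416012093514 213.33251609463935 [[0.427, 0.863, 0.271, 0.165], [0.904, -0.407, -0.129, 0.53], [-0.001, 0.3, -0.954, 0.374], [0.0, 0.0, 0.0, 1.0]]
```

View pics/0scene.png

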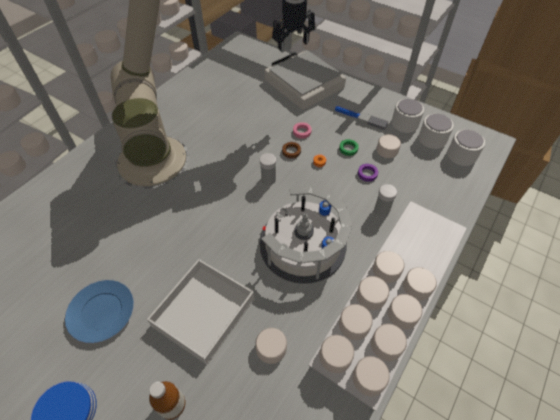

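View pics/0side.png

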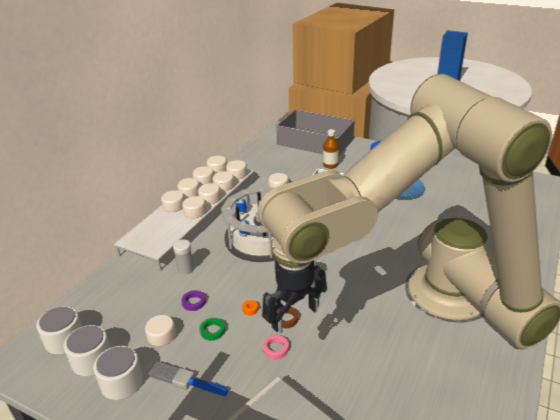

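```bash
cat > h.py <<'E'
from rig import env,cams,order
import cv2,numpy as np
def shot(n,name=None):
    c=cams.camera_info(n); p,d=cams.get_image(n)
    if name: cv2.imwrite(f"pics/{name}.png",p[...,::-1])
    return p,d,c
def ray(c,u,v,z):
    """pixels -> world points on plane z"""
    u=np.atleast_1d(u);v=np.atleast_1d(v);E=c['extrinsics']
    r=np.stack([(u-c['cx'])/c['fx'],(v-c['cy'])/c['fy'],np.ones(len(u))],1)@E[:3,:3].T
    return E[:3,3]+r*((z-E[2,3])/r[:,2])[:,None]
def cloud(d,c):
    v,u=np.mgrid[:420,:560]; E=c['extrinsics']
    P=np.stack([(u-c['cx'])/c['fx']*d,(v-c['cy'])/c['fy']*d,d],-1)
    P=P@E[:3,:3].T+E[:3,3]; P[d==0]=np.nan
    return P
def proj(c,X):
    E=c['extrinsics'];P=(np.atleast_2d(X)-E[:3,3])@E[:3,:3]
    return np.stack([P[:,0]/P[:,2]*c['fx']+c['cx'],P[:,1]/P[:,2]*c['fy']+c['cy']],1)
def mask(p,h0,h1,s=120,v=50):
    q=cv2.cvtColor(p,cv2.COLOR_RGB2HSV)
    return cv2.inRange(q,(h0,s,v),(h1,255,255))
E
python3 - <<'E'
from h import *
f=np.load('pics/0scene.npz');p,d=f['p'],f['d'];c=cams.camera_info('scene')
P=cloud(d,c)
for n,a,b in(("green",50,80),("orange",8,16),("yellow",20,35),("blue",105,125),("red",0,4)):
    m=mask(p,a,b); k,l,st,ce=cv2.connectedComponentsWithStats(m)
    for i in range(1,k):
        if st[i,4]>=6:
            Q=P[l==i];print(n,st[i],ce[i].round(1),np.nanmedian(Q,0).round(3),'ctr z=.018',ray(c,*ce[i],.012)[0].round(3))
# tray, turret
for u,v in((201,309),(282,232),(305,232),(265,160),(250,296),(271,345)): print(u,v,P[v,u].round(3))
big=cv2.resize(p[140:290,220:400],None,fx=4.4,fy=4,interpolation=cv2.INTER_CUBIC)
cv2.imwrite('pics/1crop.png',big[...,::-1])
E
```

```text
green [340 140  17  15 131] [348.1 147.2] [0.52  0.408 0.016] ctr z=.018 [0.52  0.415 0.012]
orange [ 451    0  109  202 6336] [517.8  86.1] [ 0.897  1.31  -0.118] ctr z=.018 [0.907 1.085 0.012]
orange [545  31   5   5  10] [546.6  32.4] [0.906 1.333 0.118] ctr z=.018 [0.906 1.552 0.012]
orange [207  34  13  13  50] [211.6  40. ] [-0.871  1.256 -0.475] ctr z=.018 [-0.292  0.66   0.012]
orange [184  36   8   8  23] [187.9  39.6] [-1.     1.164 -0.474] ctr z=.018 [-0.38   0.604  0.012]
orange [521  37   7   4  10] [524.2  38.5] [0.842 1.34  0.064] ctr z=.018 [0.837 1.445 0.012]
orange [546  36   6   3   9] [548.3  37. ] [0.92  1.335 0.098] ctr z=.018 [0.922 1.518 0.012]
orange [508  56   4   3   6] [509.7  57. ] [ 0.821  1.345 -0.033] ctr z=.018 [0.824 1.266 0.012]
orange [558  97   2   4   6] [558.5  98.8] [ 1.076  1.303 -0.117] ctr z=.018 [1.056 1.093 0.012]
orange [283 143  17  15 140] [291.1 149.6] [0.367 0.292 0.016] ctr z=.018 [0.365 0.295 0.012]
orange [541 147   5   3   9] [542.6 148. ] [ 1.139  1.316 -0.383] ctr z=.018 [1.071 0.785 0.012]
orange [313 155  13  12 126] [319.2 16
[... 214 characters left out ...]
104] ctr z=.018 [ 0.565 -0.519  0.012]
blue [335 106  24  12 112] [346.3 111.5] [0.427 0.569 0.016] ctr z=.018 [0.425 0.574 0.012]
blue [320 202  11  13  94] [324.2 209.2] [0.616 0.078 0.105] ctr z=.018 [0.587 0.141 0.012]
blue [322 237  11  10  39] [325.1 241.2] [ 0.671 -0.017  0.108] ctr z=.018 [0.648 0.044 0.012]
blue [  31  382   60   38 1794] [ 62.8 402.9] [ 0.398 -0.649  0.049] ctr z=.018 [ 0.38  -0.655  0.012]
red [263 226   3   4   8] [263.8 227.6] [ 0.476 -0.018  0.015] ctr z=.018 [ 0.475 -0.017  0.012]
201 309 [ 0.487 -0.311  0.006]
282 232 [ 0.547 -0.027  0.062]
305 232 [ 0.609 -0.009  0.092]
265 160 [0.37  0.141 0.098]
250 296 [ 0.582 -0.223  0.042]
271 345 [ 0.697 -0.295  0.042]
```

View pics/1crop.png

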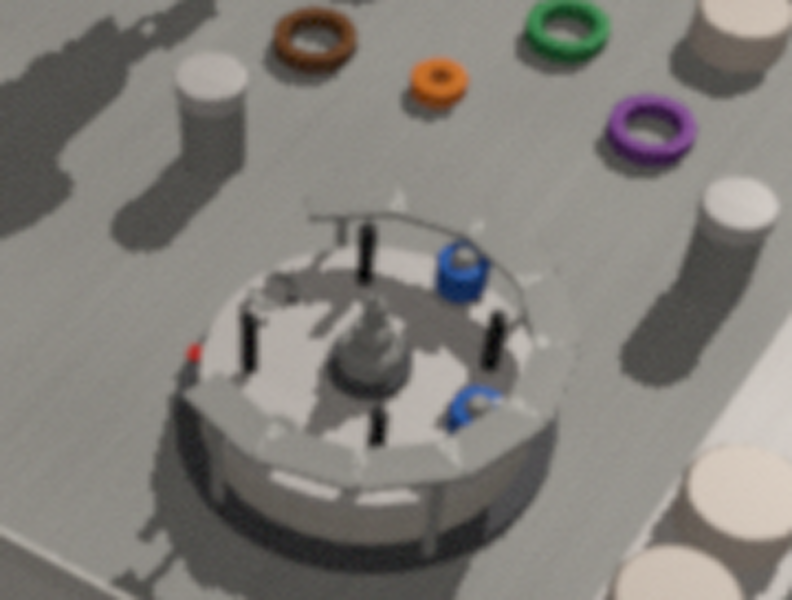

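step_arm --steps '[{"xyz": [0, 0, -0.5], "turn": [0, 0, 0], "gripper": 0}, {"xyz": [-0.356, 0.759, -0.1], "turn": [0, 0, 0], "gripper": 0}, {"xyz": [-0.356, 0.759, -0.1], "turn": [0, 0, 0], "gripper": 0}, {"xyz": [-0.356, 0.759, -0.1], "turn": [0, 0, 0], "gripper": 0}, {"xyz": [-0.356, 0.759, -0.1], "turn": [0, 0, 0], "gripper": 0}, {"xyz": [-0.356, 0.759, -0.1], "turn": [0, 0, 0], "gripper": 0}, {"xyz": [-0.356, 0.759, -0.1], "turn": [0, 0, 0], "gripper": 0}, {"xyz": [-0.356, 0.759, -0.1], "turn": [0, 0, 0], "gripper": 0}, {"xyz": [-0.356, 0.759, -0.1], "turn": [0, 0, 0], "gripper": 0}, {"xyz": [-0.356, 0.759, -0.1], "turn": [0, 0, 0], "gripper": 0}, {"xyz": [-0.356, 0.759, -0.1], "turn": [0, 0, 0], "gripper": 0}, {"xyz": [-0.356, 0.759, -0.1], "turn": [0, 0, 0], "gripper": 0}, {"xyz": [-0.356, 0.759, -0.1], "turn": [0, 0, 0], "gripper": 0}, {"xyz": [-0.356, 0.759, -0.1], "turn": [0, 0, 0], "gripper": 0}, {"xyz": [-0.356, 0.759, -0.1], "turn": [0, 0, 0], "gripper": 0}, {"xyz": [-0.356, 0.759, -0.1], "turn": [0, 0, 0], "gripper": 0}, {"xyz": [-0.356, 0.759, -0.1], "turn": [0, 0, 0], "gripper": 0}, {"xyz": [-0.356, 0.759, -0.1], "turn": [0, 0, 0], "gripper": 0}, {"xyz": [-0.356, 0.759, -0.1], "turn": [0, 0, 0], "gripper": 0}, {"xyz": [-0.356, 0.759, -0.1], "turn": [0, 0, 0], "gripper": 0}]'

```text
time_s: 1.82
position: [0.6416, 0.0045, 0.3095]
tool_rot: [[0.428, 0.904, -0.001], [0.904, -0.428, 0.0], [-0.0, -0.001, -1.0]]
ft_force: [0.2, 0.5, 0.4]
grip_width: 0.0425
```

step_arm --steps '[{"xyz": [-0.356, 0.759, 0], "turn": [0, 0, 0], "gripper": 0}, {"xyz": [0, 0, 0], "turn": [0, 0, -0.92], "gripper": 0}, {"xyz": [0, 0, 0], "turn": [0, 0, -0.92], "gripper": 0}, {"xyz": [0, 0, 0], "turn": [0, 0, -0.92], "gripper": 0}, {"xyz": [0, 0, 0], "turn": [0, 0, -0.92], "gripper": 0}, {"xyz": [0, 0, 0], "turn": [0, 0, -0.92], "gripper": 0}, {"xyz": [0, 0, 0], "turn": [0, 0, -0.92], "gripper": 0}, {"xyz": [0, 0, 0], "turn": [0, 0, 0], "gripper": 0}]'

```text
time_s: 2.48
position: [0.6623, -0.0199, 0.3092]
tool_rot: [[-0.002, 1.0, -0.001], [1.0, 0.002, 0.0], [0.0, -0.001, -1.0]]
ft_force: [0.2, 0.0, -0.2]
grip_width: 0.0428
```

Run:
```python
from h import *
p,d,c=shot('wrist','2wrist'); np.savez('pics/2w.npz',p=p,d=d,E=c['extrinsics'])
print(np.round(c['extrinsics'],3).tolist())
f=np.load('pics/0scene.npz');s=cams.camera_info('scene');P=cloud(f['d'],s)
for n,x,y,z in(('tip',372,298,.142),('pegT',367,227,.124),('pegL',248,305,.124),('pegR',497,315,.124),('pegB',377,410,.124)):
    u,v=220+x/4.4,140+y/4; print(n,ray(s,u,v,z)[0].round(3),P[int(v)+1,int(u)].round(3))
```

```text
[[-0.003, 0.954, 0.3, 0.585], [1.0, 0.003, 0.002, -0.02], [0.001, 0.3, -0.954, 0.47], [0.0, 0.0, 0.0, 1.0]]
tip [0.595 0.007 0.142] [0.595 0.005 0.143]
pegT [0.553 0.068 0.124] [0.554 0.064 0.128]
pegL [ 0.529 -0.028  0.124] [0.505 0.004 0.065]
pegR [0.658 0.049 0.124] [0.657 0.046 0.126]
pegB [ 0.638 -0.054  0.124] [ 0.637 -0.055  0.123]
```

View pics/2wrist.png

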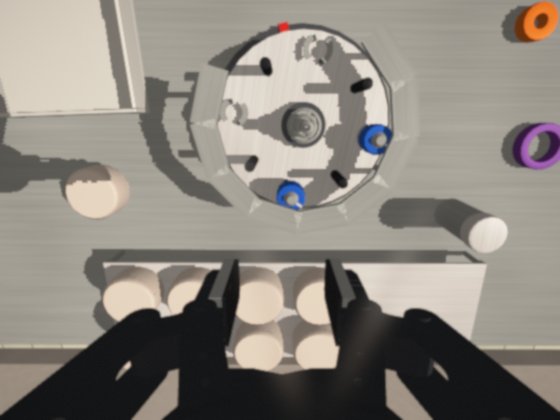

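```bash
cat > t.py <<'E'
from h import *
def turret(p,d,c,C0=(.595,.006)):
    P=cloud(d,c); r=np.hypot(P[...,0]-C0[0],P[...,1]-C0[1])
    face=P[(r>.04)&(r<.06)&(P[...,2]<.09)&(P[...,2]>.04)]; z0=np.median(face[:,2]); print('face z',z0.round(4))
    tip=P[(r<.012)&(P[...,2]>z0+.07)]; C=tip[:,:2].mean(0); print('tip',C.round(4),len(tip),tip[:,2].max().round(4))
    g=cv2.cvtColor(p,cv2.COLOR_RGB2GRAY)
    m=((g<45)&(np.abs(P[...,2]-z0-.062)<.008)&(r>.06)&(r<.09)).astype(np.uint8)
    k,l,st,ce=cv2.connectedComponentsWithStats(m)
    for i in range(1,k):
        if st[i,4]>8:
            X=ray(c,*ce[i],z0+.062)[0,:2]-C; print('peg',st[i,4],(X+C).round(4),'r',np.hypot(*X).round(4),'ang',np.degrees(np.arctan2(X[1],X[0])).round(1))
    m=mask(p,105,125); m[(r>.12)|np.isnan(r)]=0
    m=((m>0)&(P[...,2]>z0+.036)).astype(np.uint8)
    k,l,st,ce=cv2.connectedComponentsWithStats(m)
    for i in range(1,k):
        if st[i,4]>8: X=np.nanmean(P[l==i],0)[:2]-C; print('head',st[i,4],(X+C).round(4),'r',np.hypot(*X).round(4),'ang',np.degrees(np.arctan2(X[1],X[0])).round(1),'z',np.nanmedian(P[l==i][:,2]).round(4))
    m=mask(p,0,5)|mask(p,175,180); m[(r>.16)|np.isnan(r)]=0; v,u=np.nonzero(m)
    X=np.nanmean(P[v,u],0); X2=X[:2]-C;print('dash',len(u),X.round(4),'ang',np.degrees(np.arctan2(X2[1],X2[0])).round(1),'r',np.hypot(*X2).round(4))
    return C,z0
E
python3 - <<'E'
from t import *
f=np.load('pics/2w.npz');c=cams.camera_info('wrist');c['extrinsics']=f['E']; turret(f['p'],f['d'],c)
f=np.load('pics/0scene.npz');c=cams.camera_info('scene'); turret(f['p'],f['d'],c)
f=np.load('pics/2w.npz');big=cv2.resize(f['p'][15:225,190:420],None,fx=3.4,fy=2.85,interpolation=cv2.INTER_CUBIC);cv2.imwrite('pics/3crop.png',cv2.resize(f['p'][15:215,190:420],None,fx=3,fy=3,interpolation=cv2.INTER_CUBIC)[...,::-1])
E
```

```text
face z 0.0647
tip [0.5967 0.0055] 162 0.1459
peg 71 [ 0.5372 -0.0367] r 0.0729 ang -144.6
peg 65 [0.5549 0.0636] r 0.0716 ang 125.7
peg 52 [0.6561 0.0464] r 0.0721 ang 34.5
head 428 [0.6098 0.0847] r 0.0803 ang 80.6 z 0.1085
head 330 [ 0.674  -0.0096] r 0.0788 ang -11.0 z 0.1084
head 19 [ 0.6908 -0.0041] r 0.0946 ang -5.8 z 0.1088
dash 86 [ 0.477  -0.0181  0.0154] ang -168.8 r 0.122
face z 0.064
tip [0.5976 0.0038] 25 0.1461
head 61 [0.6141 0.081 ] r 0.079 ang 78.0 z 0.107
head 36 [ 0.672  -0.0116] r 0.076 ang -11.7 z 0.1078
dash 8 [ 0.4769 -0.0188  0.0155] ang -169.4 r 0.1228
```

View pics/3crop.png

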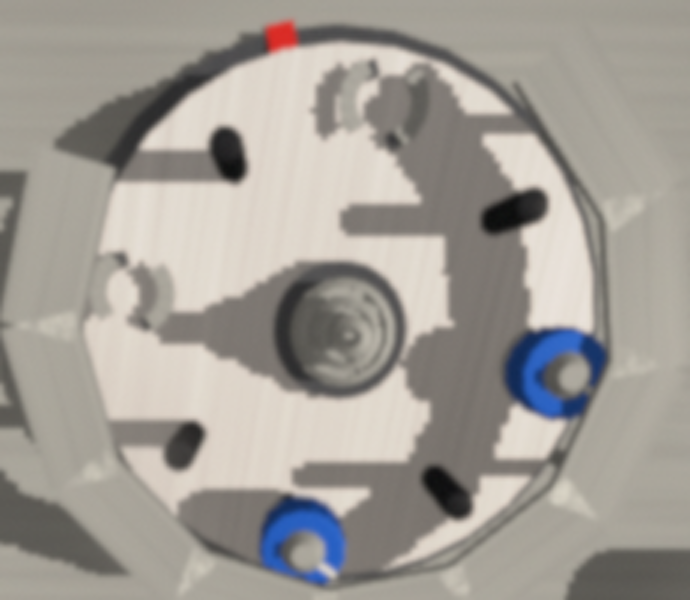

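step_arm --steps '[{"xyz": [0.425, -0.54, 0.546], "turn": [0, 0, 0], "gripper": -0.3}, {"xyz": [0.425, -0.54, 0.546], "turn": [0, 0, 0], "gripper": -0.3}, {"xyz": [0.425, -0.54, 0.546], "turn": [0, 0, 0], "gripper": -0.3}, {"xyz": [0.425, -0.54, 0.546], "turn": [0, 0, 0], "gripper": -0.3}, {"xyz": [0.425, -0.54, 0.546], "turn": [0, 0, 0], "gripper": -0.3}, {"xyz": [0, 0, 0], "turn": [0, 0, 0.99], "gripper": -0.3}, {"xyz": [0, 0, 0], "turn": [0, 0, 0.99], "gripper": -0.3}, {"xyz": [0, 0, 0], "turn": [0, 0, 0.99], "gripper": -0.3}, {"xyz": [0, 0, 0], "turn": [0, 0, 0.99], "gripper": -0.3}, {"xyz": [0, 0, 0], "turn": [0, 0, 0.99], "gripper": -0.3}, {"xyz": [0, 0, 0], "turn": [0, 0, 0.99], "gripper": -0.3}, {"xyz": [0, 0, 0], "turn": [0, 0, 0.99], "gripper": -0.3}, {"xyz": [0, 0, 0], "turn": [0, 0, 0.99], "gripper": -0.3}, {"xyz": [0, 0, 0], "turn": [0, 0, 0.99], "gripper": -0.3}, {"xyz": [0, 0, 0], "turn": [0, 0, 0.99], "gripper": -0.3}, {"xyz": [0, 0, 0], "turn": [0, 0, 0.99], "gripper": -0.3}, {"xyz": [0, 0, 0], "turn": [0, 0, 0.99], "gripper": -0.3}, {"xyz": [0, 0, 0], "turn": [0, 0, 0], "gripper": -0.3}]'

```text
time_s: 4.03
position: [0.5542, 0.0651, 0.2004]
tool_rot: [[0.817, 0.577, -0.0], [0.577, -0.817, 0.0], [-0.0, -0.0, -1.0]]
ft_force: [-0.2, 0.3, 0.4]
grip_width: 0.0304
```

```bash
cat >> h.py <<'E'
def plan(X,A=None):
    """print shift (tool-frame units of 0.04 m) and turn (units of 0.08 rad) to reach X, tool-x angle A (deg)"""
    s=env.observe(); R=np.array(s['tool_rot']); a=np.degrees(np.arctan2(R[1,0],R[0,0]))
    print('t',round(s['time_s'],2),'pos',np.round(s['position'],4),'A',a.round(2),'q6',round(s['q'][5],1),'grip',round(s['grip_width'],4),'F',np.round(s['ft_force'],1))
    print('shift units',(R.T@(np.array(X)-s['position'])/.04).round(3), 'turn units',None if A is None else (-np.radians(A-a)/.08).round(2))
E
python3 - <<'E'
from h import *
plan((.554,.065,.125),35.4)
p,d,c=shot('wrist','4wrist')
from t import turret; turret(p,d,c,(.5965,.005))
E
```

```text
t 4.03 pos [0.5542 0.0651 0.2004] A 35.25 q6 -40.7 grip 0.0304 F [-0.2  0.3  0.4]
shift units [-7.000e-03 -1.000e-03  1.884e+00] turn units -0.03
face z 0.0645
tip [0.5956 0.0075] 262 0.1454
peg 139 [0.5525 0.0694] r 0.0754 ang 124.9
peg 143 [ 0.5345 -0.0333] r 0.0735 ang -146.2
peg 75 [0.6523 0.051 ] r 0.0714 ang 37.5
head 606 [0.6079 0.086 ] r 0.0794 ang 81.1 z 0.1084
dash 150 [ 0.4798 -0.0171  0.0152] ang -168.0 r 0.1184
```

View pics/4wrist.png

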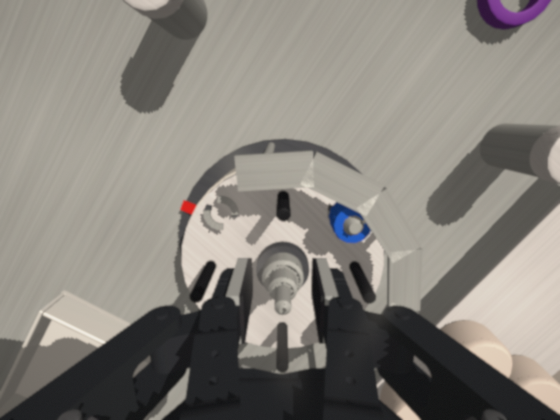

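step_arm --steps '[{"xyz": [0, -0.04, 0.63], "turn": [0, 0, 0], "gripper": -0.3}, {"xyz": [0, 0, 0.63], "turn": [0, 0, 0], "gripper": -0.3}, {"xyz": [0, 0, 0.63], "turn": [0, 0, 0], "gripper": -0.3}, {"xyz": [0, 0, 0], "turn": [0, 0, 0], "gripper": -0.3}, {"xyz": [0, 0, 0], "turn": [0, 0, 0], "gripper": -1}, {"xyz": [0, 0, 0], "turn": [0, 0, 0], "gripper": -1}, {"xyz": [0, 0, 0], "turn": [0, 0, 0], "gripper": -1}, {"xyz": [0, 0, 0], "turn": [0, 0, 0], "gripper": -1}]' --squeeze 50

```text
time_s: 4.75
position: [0.554, 0.0664, 0.1263]
tool_rot: [[0.814, 0.581, 0.003], [0.581, -0.814, -0.0], [0.002, 0.002, -1.0]]
ft_force: [0.3, 0.5, -0.6]
grip_width: 0.0001
```

Run:
```python
from h import *
p,d,c=shot('wrist'); P=cloud(d,c)
q,d2,c2=shot('side')
print(proj(c,env.observe()['position']))
a=cv2.resize(p[150:340,180:390],None,fx=2.5,fy=2.5); b=cv2.resize(q[160:290,200:320],None,fx=2.2,fy=3.65)
cv2.imwrite('pics/5.png',np.hstack([a,cv2.resize(b,(265,475))])[...,::-1])
```

```text
[[280.99679595 257.42336849]]
```

View pics/5.png

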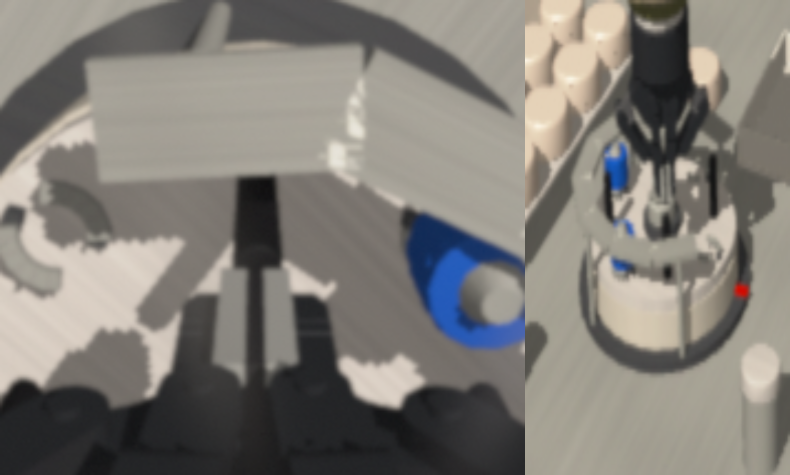

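Run:
```python
from h import *
s=env.observe();print(s['time_s'],s['grip_width'],np.round(s['ft_force'],1),np.round(s['wrist_torque'],2))
p,d,c=shot('wrist'); P=cloud(d,c); R=np.array(s['tool_rot']);T=(P-s['position'])@R*1000
for x in(225,240,252,258,275,290):
  print(x)
  for y in(190,230,250,262,272,300,340,375):
    u,v=180+int(x/2.5),150+int(y/2.5); print('  ',y,T[v,u].round(0),p[v,u])
```

```text
4.85 5.645054693609856e-05 [-0.6 -0.6 -0.7] [0.04 0.01 0.05]
225
   190 [-9.  3. 62.] [123 117 112]
   230 [-9. 16. 62.] [121 116 110]
   250 [-9. 22. 61.] [160 153 145]
   262 [-9. 26. 61.] [210 199 189]
   272 [ -6. -11. -22.] [149 145 138]
   300 [ -5. -11. -35.] [141 137 130]
   340 [ -5. -11. -49.] [138 135 129]
   375 [ -4. -12. -60.] [60 59 58]
240
   190 [-4. -5. 40.] [38 36 34]
   230 [-3. -5. 11.] [36 35 34]
   250 [-3. -5. -0.] [42 41 39]
   262 [-3. -3. -1.] [47 45 44]
   272 [ -3. -11. -24.] [129 126 120]
   300 [ -2. -12. -36.] [140 137 130]
   340 [ -2. -11. -50.] [138 134 128]
   375 [ -2.  -9. -56.] [144 140 134]
252
   190 [-1. -7. 35.] [22 21 23]
   230 [-1. -6.  8.] [33 31 31]
   250 [-1. -5. -0.] [44 43 42]
   262 [-1. -3. -0.] [43 42 41]
   272 [ -1. -11. -23.] [50 48 47]
   300 [ -1. -12. -37.] [52 50 49]
   340 [ -1. -11. -49.] [50 49 48]
   375 [ -0.  -9. -56.] [56 54 53]
258
   190 [ 1. -7. 34.] [19 18 19]
   230 [ 1. -6.  8.] [30 29 30]
   250 [ 1. -5. -1.] [44 43 43]
   262 [ 1. -3.  0.] [39 38 38]
   272 [  1. -11. -22.] [43 41 40]
   300 [  1. -11. -35.] [45 43 43]
   340 [  1. -11. -49.] [46 44 44]
   375 [  1.  -8. -55.] [42 40 39]
275
   190 [ 6. -3. 46.] [55 53 50]
   230 [ 5. -4. 13.] [31 31 30]
   250 [ 5. -5.  1.] [34 32 33]
   262 [ 5. -3. -0.] [37 35 36]
   272 [  4. -11. -23.] [129 126 121]
   300 [  4. -11. -35.] [142 139 133]
   340 [  4. -11. -49.] [141 138 132]
   375 [  3. -13. -61.] [50 51 50]
290
   190 [11.  3. 61.] [123 117 111]
   230 [11. 16. 61.] [122 115 110]
   250 [11. 23. 62.] [121 115 110]
   262 [11. 26. 61.] [129 123 116]
   272 [11. 29. 61.] [201 192 182]
   300 [  7. -11. -35.] [117 115 110]
   340 [  6. -11. -49.] [140 137 131]
   375 [  5. -12. -60.] [29 29 30]
```

Run:
```python
from h import *
s=env.observe();X=s['position']
for n in('scene','side'):
    p,d,c=shot(n); P=cloud(d,c)
    r=np.hypot(P[...,0]-X[0],P[...,1]-X[1])
    for lo in np.arange(.10,.25,.01):
        m=(r<.03)&(P[...,2]>=lo)&(P[...,2]<lo+.01)
        if m.sum(): print(n,lo.round(2),m.sum(),P[m].mean(0).round(3),'col',p[m].mean(0).round(0))
print(s['grip_width'],s['q'])
```

```text
scene 0.1 12 [0.555 0.068 0.106] col [73. 71. 68.]
scene 0.11 30 [0.543 0.074 0.116] col [101. 100.  96.]
scene 0.12 16 [0.554 0.066 0.125] col [66. 65. 63.]
scene 0.14 8 [0.557 0.058 0.147] col [98. 97. 93.]
scene 0.15 21 [0.558 0.059 0.155] col [72. 71. 69.]
scene 0.16 24 [0.557 0.058 0.165] col [65. 63. 62.]
scene 0.17 24 [0.557 0.06  0.175] col [58. 56. 56.]
scene 0.18 34 [0.559 0.059 0.186] col [60. 59. 58.]
scene 0.19 75 [0.556 0.061 0.196] col [37. 37. 37.]
scene 0.2 45 [0.558 0.064 0.203] col [28. 29. 30.]
scene 0.21 29 [0.561 0.054 0.215] col [32. 32. 33.]
scene 0.22 41 [0.561 0.056 0.225] col [30. 30. 32.]
scene 0.23 48 [0.56  0.054 0.235] col [28. 28. 29.]
scene 0.24 66 [0.562 0.054 0.245] col [24. 24. 26.]
side 0.1 2 [0.551 0.065 0.109] col [42. 42. 40.]
side 0.11 35 [0.543 0.078 0.117] col [117. 114. 106.]
side 0.12 16 [0.55  0.071 0.124] col [94. 92. 85.]
side 0.14 9 [0.549 0.072 0.147] col [127. 123. 115.]
side 0.15 23 [0.55  0.071 0.156] col [105. 103.  97.]
side 0.16 27 [0.549 0.072 0.165] col [103. 100.  94.]
side 0.17 25 [0.549 0.071 0.175] col [92. 90. 85.]
side 0.18 34 [0.547 0.072 0.185] col [67. 66. 63.]
side 0.19 63 [0.552 0.073 0.195] col [46. 46. 47.]
side 0.2 44 [0.551 0.069 0.203] col [46. 46. 46.]
side 0.21 29 [0.544 0.077 0.215] col [50. 51. 50.]
side 0.22 43 [0.546 0.076 0.225] col [46. 47. 47.]
side 0.23 57 [0.547 0.077 0.235] col [37. 38. 39.]
side 0.24 70 [0.546 0.076 0.246] col [34. 35. 37.]
-0.00013168738875495037 [-5.32341604e+00  2.70162030e+01  8.12719760e+01 -2.58392983e-03
  7.16414280e+01 -4.08640275e+01]
```

step_arm --steps '[{"xyz": [0, 0, -0.1], "turn": [0, 0, 0], "gripper": -0.3}, {"xyz": [0, 0, 0], "turn": [0, 0, 0], "gripper": -0.3}, {"xyz": [0, 0, 0], "turn": [0, 0, 0], "gripper": -0.3}, {"xyz": [0, 0, 0], "turn": [0, 0, 0], "gripper": -0.3}, {"xyz": [0, 0, 0.55], "turn": [0, 0, 0], "gripper": -0.3}, {"xyz": [0, 0, 0.55], "turn": [0, 0, 0], "gripper": -0.3}, {"xyz": [0, 0, 0], "turn": [0, 0, 0], "gripper": -0.3}, {"xyz": [0, 0, 0], "turn": [0, 0, 0], "gripper": -1}, {"xyz": [0, 0, 0], "turn": [0, 0, 0], "gripper": -1}, {"xyz": [0, 0, 0], "turn": [0, 0, 0], "gripper": -1}]' --squeeze 50

```text
time_s: 5.83
position: [0.554, 0.0666, 0.0856]
tool_rot: [[0.814, 0.581, 0.002], [0.581, -0.814, 0.0], [0.001, 0.001, -1.0]]
ft_force: [2.6, 2.5, -4.7]
grip_width: 0.01
```

step_arm --steps '[{"xyz": [-0.12, 0.004, 0], "turn": [0, 0, -0.8], "gripper": -1}, {"xyz": [-0.12, 0.004, 0], "turn": [0, 0, -0.8], "gripper": -1}, {"xyz": [-0.12, 0.004, 0], "turn": [0, 0, -0.8], "gripper": -1}, {"xyz": [-0.12, 0.004, 0], "turn": [0, 0, -0.8], "gripper": -1}, {"xyz": [-0.12, 0.004, 0], "turn": [0, 0, -0.8], "gripper": -1}, {"xyz": [-0.12, 0.004, 0], "turn": [0, 0, -0.8], "gripper": -1}, {"xyz": [-0.12, 0.004, 0], "turn": [0, 0, -0.8], "gripper": -1}, {"xyz": [-0.12, 0.004, 0], "turn": [0, 0, -0.8], "gripper": -1}, {"xyz": [-0.12, 0.004, 0], "turn": [0, 0, -0.8], "gripper": -1}, {"xyz": [-0.12, 0.004, 0], "turn": [0, 0, -0.8], "gripper": -1}, {"xyz": [-0.12, 0.004, 0], "turn": [0, 0, -0.8], "gripper": -1}, {"xyz": [-0.12, 0.004, 0], "turn": [0, 0, -0.8], "gripper": -1}, {"xyz": [-0.12, 0.004, 0], "turn": [0, 0, -0.8], "gripper": -1}, {"xyz": [-0.12, 0.004, 0], "turn": [0, 0, -0.8], "gripper": -1}, {"xyz": [-0.12, 0.004, 0], "turn": [0, 0, -0.8], "gripper": -1}]'

```text
time_s: 7.08
position: [0.5224, 0.0061, 0.0856]
tool_rot: [[-0.013, 1.0, 0.002], [1.0, 0.013, 0.003], [0.003, 0.002, -1.0]]
ft_force: [3.0, 9.9, -4.4]
grip_width: 0.0098
```

step_arm --steps '[{"xyz": [-0.12, 0.004, 0], "turn": [0, 0, -0.8], "gripper": -1}, {"xyz": [-0.12, 0.004, 0], "turn": [0, 0, -0.8], "gripper": -1}, {"xyz": [-0.12, 0.004, 0], "turn": [0, 0, -0.8], "gripper": -1}, {"xyz": [-0.12, 0.004, 0], "turn": [0, 0, -0.8], "gripper": -1}, {"xyz": [-0.12, 0.004, 0], "turn": [0, 0, -0.8], "gripper": -1}, {"xyz": [-0.12, 0.004, 0], "turn": [0, 0, -0.8], "gripper": -1}, {"xyz": [-0.12, 0.004, 0], "turn": [0, 0, -0.8], "gripper": -1}, {"xyz": [-0.12, 0.004, 0], "turn": [0, 0, -0.8], "gripper": -1}, {"xyz": [-0.12, 0.004, 0], "turn": [0, 0, -0.8], "gripper": -1}, {"xyz": [-0.12, 0.004, 0], "turn": [0, 0, -0.8], "gripper": -1}, {"xyz": [-0.12, 0.004, 0], "turn": [0, 0, -0.8], "gripper": -1}, {"xyz": [-0.12, 0.004, 0], "turn": [0, 0, -0.8], "gripper": -1}, {"xyz": [-0.12, 0.004, 0], "turn": [0, 0, -0.8], "gripper": -1}, {"xyz": [-0.12, 0.004, 0], "turn": [0, 0, -0.8], "gripper": -1}, {"xyz": [-0.12, 0.004, 0], "turn": [0, 0, -0.8], "gripper": -1}, {"xyz": [-0.03, 0, 0], "turn": [0, 0, -0.2], "gripper": -1}, {"xyz": [0, 0, 0], "turn": [0, 0, 0], "gripper": -1}]'

```text
time_s: 8.5
position: [0.5552, -0.0561, 0.0856]
tool_rot: [[-0.834, 0.551, -0.001], [0.551, 0.834, 0.002], [0.002, 0.001, -1.0]]
ft_force: [-2.7, 5.3, -1.8]
grip_width: 0.0099
```

step_arm --steps '[{"xyz": [0, 0, 0], "turn": [0, 0, 0], "gripper": -0.3}, {"xyz": [0, 0, 0], "turn": [0, 0, 0], "gripper": -0.3}, {"xyz": [0, 0, 0], "turn": [0, 0, 0], "gripper": -0.3}, {"xyz": [0, 0, -0.9], "turn": [0, 0, 0], "gripper": -0.3}, {"xyz": [0, 0, -0.9], "turn": [0, 0, 0], "gripper": -0.3}, {"xyz": [0, 0, -0.9], "turn": [0, 0, 0], "gripper": -0.3}, {"xyz": [0, 0, 0], "turn": [0, 0, 0], "gripper": -0.3}]'

```text
time_s: 9.08
position: [0.5583, -0.0582, 0.2004]
tool_rot: [[-0.833, 0.553, 0.013], [0.553, 0.833, -0.004], [-0.013, 0.003, -1.0]]
ft_force: [-0.1, -0.7, 0.8]
grip_width: 0.0297
```

Run:
```python
from t import *
p,d,c=shot('wrist','6w'); C,z0=turret(p,d,c,(.5965,.005))
p,d,c=shot('scene','6s'); turret(p,d,c,(.5965,.005))
p,d,c=shot('side','6d'); turret(p,d,c,(.5965,.005))
F=np.array([.5965,.005])+.085*np.array([np.cos(np.radians(191.1)),np.sin(np.radians(191.1))]); print(F)
plan((*F,.15),40)
```

```text
face z 0.0646
tip [0.5958 0.0042] 259 0.1452
peg 81 [ 0.5531 -0.0599] r 0.077 ang -123.6
peg 118 [ 0.6551 -0.0384] r 0.073 ang -35.7
peg 18 [0.5347 0.0384] r 0.07 ang 150.8
head 818 [ 0.5142 -0.0135] r 0.0835 ang -167.8 z 0.1084
dash 209 [ 0.4815 -0.0175  0.0152] ang -169.2 r 0.1163
face z 0.0641
tip [0.5974 0.0043] 25 0.1464
peg 9 [ 0.5567 -0.061 ] r 0.0769 ang -122.0
head 60 [0.5838 0.0805] r 0.0775 ang 100.2 z 0.1075
head 55 [ 0.518 -0.022] r 0.0837 ang -161.7 z 0.1069
dash 11 [ 0.4778 -0.0189  0.0145] ang -169.0 r 0.1218
face z 0.0652
tip [0.5926 0.0022] 81 0.5045
head 38 [ 0.5129 -0.0033] r 0.0799 ang -176.1 z 0.1069
dash 24 [ 0.4809 -0.0201  0.0146] ang -168.7 r 0.1138
[ 0.51309012 -0.01136437]
t 9.23 pos [ 0.5555 -0.0573  0.1928] A 146.45 q6 -164.5 grip 0.0305 F [-0.2  0.4 -1.1]
shift units [1.519 0.372 1.069] turn units 23.22
```

step_arm --steps '[{"xyz": [0.5, 0.12, 0.36], "turn": [0, 0, 0], "gripper": 0.4}, {"xyz": [0.5, 0.12, 0.36], "turn": [0, 0, 0], "gripper": 0.4}, {"xyz": [0.5, 0.12, 0.36], "turn": [0, 0, 0], "gripper": 0.4}, {"xyz": [0, 0, 0], "turn": [0, 0, 0.97], "gripper": 0.4}, {"xyz": [0, 0, 0], "turn": [0, 0, 0.97], "gripper": 0.4}, {"xyz": [0, 0, 0], "turn": [0, 0, 0.97], "gripper": 0.4}, {"xyz": [0, 0, 0], "turn": [0, 0, 0.97], "gripper": 0.4}, {"xyz": [0, 0, 0], "turn": [0, 0, 0.97], "gripper": 0.4}, {"xyz": [0, 0, 0], "turn": [0, 0, 0.97], "gripper": 0.4}, {"xyz": [0, 0, 0], "turn": [0, 0, 0.97], "gripper": 0.4}, {"xyz": [0, 0, 0], "turn": [0, 0, 0.97], "gripper": 0.4}, {"xyz": [0, 0, 0], "turn": [0, 0, 0.97], "gripper": 0.4}, {"xyz": [0, 0, 0], "turn": [0, 0, 0.97], "gripper": 0.4}, {"xyz": [0, 0, 0], "turn": [0, 0, 0.97], "gripper": 0.4}, {"xyz": [0, 0, 0], "turn": [0, 0, 0.97], "gripper": 0.4}]'

```text
time_s: 10.48
position: [0.5129, -0.012, 0.1482]
tool_rot: [[-0.05, 0.999, -0.003], [0.999, 0.05, 0.001], [0.001, -0.003, -1.0]]
ft_force: [0.8, -0.5, -0.3]
grip_width: 0.0598
```

step_arm --steps '[{"xyz": [0, 0, 0], "turn": [0, 0, 0.97], "gripper": 0.4}, {"xyz": [0, 0, 0], "turn": [0, 0, 0.97], "gripper": 0.4}, {"xyz": [0, 0, 0], "turn": [0, 0, 0.97], "gripper": 0.4}, {"xyz": [0, 0, 0], "turn": [0, 0, 0.97], "gripper": 0.4}, {"xyz": [0, 0, 0], "turn": [0, 0, 0.97], "gripper": 0.4}, {"xyz": [0, 0, 0], "turn": [0, 0, 0.97], "gripper": 0.4}, {"xyz": [0, 0, 0], "turn": [0, 0, 0.97], "gripper": 0.4}, {"xyz": [0, 0, 0], "turn": [0, 0, 0.97], "gripper": 0.4}, {"xyz": [0, 0, 0], "turn": [0, 0, 0.97], "gripper": 0.4}, {"xyz": [0, 0, 0], "turn": [0, 0, 0.97], "gripper": 0.4}, {"xyz": [0, 0, 0], "turn": [0, 0, 0.97], "gripper": 0.4}, {"xyz": [0, 0, 0], "turn": [0, 0, 0.97], "gripper": 0.4}, {"xyz": [0, 0, 0], "turn": [0, 0, 0], "gripper": 0.4}]'

```text
time_s: 11.57
position: [0.5129, -0.012, 0.1483]
tool_rot: [[0.771, 0.637, -0.003], [0.637, -0.771, 0.001], [-0.002, -0.002, -1.0]]
ft_force: [-0.9, 0.6, -0.1]
grip_width: 0.0599
```

Run:
```python
from t import *
p,d,c=shot('wrist','7w'); C,z0=turret(p,d,c,(.5965,.005))
m=mask(p,105,125);P=cloud(d,c);m[~(np.abs(P[...,2]-.1085)<.003)]=0
v,u=np.nonzero(m); X=ray(c,u,v,.1085); o=cv2.minEnclosingCircle(X[:,:2].astype(np.float32)*1000); print('head circle mm',o)
plan((.5135,-.012,.063),40)
```

```text
face z 0.0645
tip [0.5943 0.0097] 240 0.1447
peg 253 [0.5323 0.0478] r 0.0728 ang 148.5
peg 304 [0.6338 0.0677] r 0.0702 ang 55.8
peg 154 [ 0.6556 -0.0349] r 0.0757 ang -36.0
head 1126 [0.578  0.0838] r 0.0759 ang 102.4 z 0.1082
head 41 [0.5718 0.0964] r 0.0896 ang 104.6 z 0.1085
head 1206 [ 0.5124 -0.0079] r 0.0839 ang -167.9 z 0.1084
dash 274 [ 0.4817 -0.0167  0.0153] ang -166.8 r 0.1157
head circle mm ((546.9306030273438, 39.05302047729492), 75.38065338134766)
t 11.62 pos [ 0.513  -0.012   0.1485] A 39.83 q6 -54.4 grip 0.0595 F [0.3 0.8 0.4]
shift units [0.012 0.011 2.136] turn units -0.04
```

step_arm --steps '[{"xyz": [0, 0, 0], "turn": [0, 0, 0.9], "gripper": 0.4}, {"xyz": [0, 0, 0], "turn": [0, 0, 0.9], "gripper": 0.4}, {"xyz": [0, 0, 0], "turn": [0, 0, 0.9], "gripper": 0.4}, {"xyz": [0, 0, 0], "turn": [0, 0, 0.9], "gripper": 0.4}, {"xyz": [0, 0, 0.72], "turn": [0, 0, 0], "gripper": 0.4}, {"xyz": [0, 0, 0.72], "turn": [0, 0, 0], "gripper": 0.4}, {"xyz": [0, 0, 0.7], "turn": [0, 0, 0], "gripper": 0.4}, {"xyz": [0, 0, 0], "turn": [0, 0, 0], "gripper": 0.4}, {"xyz": [0, 0, 0], "turn": [0, 0, 0], "gripper": -1}, {"xyz": [0, 0, 0], "turn": [0, 0, 0], "gripper": -1}, {"xyz": [0, 0, 0], "turn": [0, 0, 0], "gripper": -1}, {"xyz": [0, 0, 0], "turn": [0, 0, 0], "gripper": -1}]' --squeeze 50

```text
time_s: 12.62
position: [0.5145, -0.0123, 0.0656]
tool_rot: [[0.919, 0.395, 0.003], [0.395, -0.919, -0.001], [0.002, 0.002, -1.0]]
ft_force: [-0.3, 0.0, 3.8]
grip_width: 0.0327
```

step_arm --steps '[{"xyz": [0, 0, 0], "turn": [0, 0, -0.9], "gripper": -1}, {"xyz": [0, 0, 0], "turn": [0, 0, -0.9], "gripper": -1}, {"xyz": [0, 0, 0], "turn": [0, 0, -0.9], "gripper": -1}, {"xyz": [0, 0, 0], "turn": [0, 0, -0.9], "gripper": -1}, {"xyz": [0, 0, 0], "turn": [0, 0, -0.9], "gripper": -1}, {"xyz": [0, 0, 0], "turn": [0, 0, -0.9], "gripper": -1}, {"xyz": [0, 0, 0], "turn": [0, 0, -0.9], "gripper": -1}, {"xyz": [0, 0, 0], "turn": [0, 0, -0.9], "gripper": -1}, {"xyz": [0, 0, 0], "turn": [0, 0, -0.9], "gripper": -1}, {"xyz": [0, 0, 0], "turn": [0, 0, -0.9], "gripper": -1}, {"xyz": [0, 0, 0], "turn": [0, 0, -0.9], "gripper": -1}, {"xyz": [0, 0, 0], "turn": [0, 0, -0.9], "gripper": -1}, {"xyz": [0, 0, 0], "turn": [0, 0, -0.9], "gripper": -1}, {"xyz": [0, 0, 0], "turn": [0, 0, -0.9], "gripper": -1}]'

```text
time_s: 13.78
position: [0.5145, -0.012, 0.0655]
tool_rot: [[0.153, 0.988, 0.003], [0.988, -0.153, -0.0], [0.0, 0.003, -1.0]]
ft_force: [0.4, 1.6, 4.4]
grip_width: 0.0327
```

step_arm --steps '[{"xyz": [0, 0, 0], "turn": [0, 0, -0.9], "gripper": -1}, {"xyz": [0, 0, 0], "turn": [0, 0, -0.9], "gripper": -1}, {"xyz": [0, 0, 0], "turn": [0, 0, -0.9], "gripper": -1}, {"xyz": [0, 0, 0], "turn": [0, 0, -0.9], "gripper": -1}, {"xyz": [0, 0, 0], "turn": [0, 0, -0.9], "gripper": -1}, {"xyz": [0, 0, 0], "turn": [0, 0, -0.9], "gripper": -1}, {"xyz": [0, 0, 0], "turn": [0, 0, -0.9], "gripper": -1}, {"xyz": [0, 0, 0], "turn": [0, 0, -0.9], "gripper": -1}, {"xyz": [0, 0, 0], "turn": [0, 0, -0.9], "gripper": -1}, {"xyz": [0, 0, 0], "turn": [0, 0, -0.9], "gripper": -1}, {"xyz": [0, 0, 0], "turn": [0, 0, -0.9], "gripper": -1}, {"xyz": [0, 0, 0], "turn": [0, 0, -0.9], "gripper": -1}, {"xyz": [0, 0, 0], "turn": [0, 0, -0.9], "gripper": -1}, {"xyz": [0, 0, 0], "turn": [0, 0, -0.4], "gripper": -1}, {"xyz": [0, 0, 0], "turn": [0, 0, 0], "gripper": -1}, {"xyz": [0, 0, -0.2], "turn": [0, 0, 0], "gripper": -1}, {"xyz": [0, 0, -0.2], "turn": [0, 0, 0], "gripper": -1}, {"xyz": [0, 0, 0], "turn": [0, 0, 0], "gripper": -1}]'

```text
time_s: 15.28
position: [0.5145, -0.0122, 0.082]
tool_rot: [[-0.725, 0.688, 0.003], [0.688, 0.725, -0.001], [-0.003, 0.002, -1.0]]
ft_force: [0.2, 0.6, -0.4]
grip_width: 0.0326
```

step_arm --steps '[{"xyz": [0, 0, -0.7], "turn": [0, 0, 0], "gripper": -1}, {"xyz": [0, 0, -0.8], "turn": [0, 0, 0], "gripper": -1}, {"xyz": [0, 0, -0.8], "turn": [0, 0, 0], "gripper": -1}, {"xyz": [0, 0, -0.8], "turn": [0, 0, 0], "gripper": -1}, {"xyz": [0, 0, 0], "turn": [0, 0, 0], "gripper": -1}]'

```text
time_s: 15.7
position: [0.5157, -0.0127, 0.2102]
tool_rot: [[-0.725, 0.689, 0.011], [0.689, 0.725, -0.003], [-0.01, 0.005, -1.0]]
ft_force: [0.4, 0.3, -0.0]
grip_width: 0.0324
```

Run:
```python
from t import *
p,d,c=shot('scene','8s'); P=cloud(d,c); turret(p,d,c,(.5965,.005))
m=(P[...,2]>.038)&(P[...,2]<.05)&(P[...,0]>.33)&(P[...,0]<.65)&(P[...,1]<-.18)&(P[...,1]>-.45)&(p.min(-1)>100)
Q=P[m].astype(np.float32); r=cv2.minAreaRect(Q[:,:2]*1000); print('tray rim',m.sum(),r)
m=(P[...,2]>-.003)&(P[...,2]<.012)&(np.hypot(P[...,0]-.487,P[...,1]+.311)<.05); print(P[m].mean(0))
s=env.observe();X=np.array(s['position']);b=mask(p,105,125)>0
m=b&(np.linalg.norm(P-X,axis=-1)<.08); print('held',m.sum(),np.nanmean(P[m],0) if m.any() else None,X,s['grip_width'])
print('cheese/other near tray tops', )
plan((.487,-.311,.22))
w,_,_=shot('wrist'); cv2.imwrite('pics/8.png',np.hstack([cv2.resize(w,(400,300)),cv2.resize(p[180:400,100:400],(400,300))])[...,::-1])
```

```text
face z 0.0641
tip [0.5978 0.0038] 28 0.1474
head 45 [ 0.5101 -0.0278] r 0.0932 ang -160.2 z 0.2498
head 64 [0.5835 0.0809] r 0.0783 ang 100.5 z 0.1071
dash 8 [ 0.4769 -0.0188  0.0156] ang -169.4 r 0.123
tray rim 646 ((495.6769714355469, -311.9656982421875), (181.9566192626953, 200.93113708496094), 2.0955593585968018)
[ 0.48787474 -0.31204321  0.00523548]
held 43 [ 0.50958071 -0.02720173  0.24697149] [ 0.51469593 -0.01247023  0.20703161] 0.03248039272120839
cheese/other near tray tops
t 15.75 pos [ 0.5147 -0.0125  0.207 ] A 136.47 q6 -151.0 grip 0.0325 F [ 0.2  0.6 -1.5]
shift units [-4.64  -5.887 -0.314] turn units None
```

View pics/8.png

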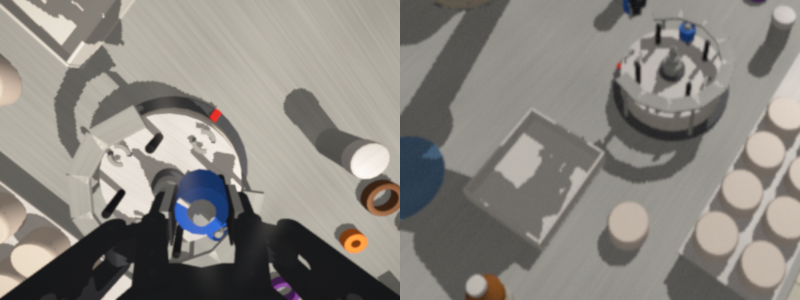

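step_arm --steps '[{"xyz": [0, 0, 0], "turn": [0, 0, 0.94], "gripper": -1}, {"xyz": [0, 0, 0], "turn": [0, 0, 0.94], "gripper": -1}, {"xyz": [0, 0, 0], "turn": [0, 0, 0.94], "gripper": -1}, {"xyz": [0, 0, 0], "turn": [0, 0, 0.94], "gripper": -1}, {"xyz": [0, 0, 0], "turn": [0, 0, 0.94], "gripper": -1}, {"xyz": [0, 0, 0], "turn": [0, 0, 0.94], "gripper": -1}, {"xyz": [0, 0, 0], "turn": [0, 0, 0.94], "gripper": -1}, {"xyz": [0, 0, 0], "turn": [0, 0, 0.94], "gripper": -1}, {"xyz": [0, 0, 0], "turn": [0, 0, 0.94], "gripper": -1}, {"xyz": [0, 0, 0], "turn": [0, 0, 0.94], "gripper": -1}, {"xyz": [0, 0, 0], "turn": [0, 0, 0.94], "gripper": -1}, {"xyz": [0, 0, 0], "turn": [0, 0, 0.94], "gripper": -1}, {"xyz": [0, 0, 0], "turn": [0, 0, 0.94], "gripper": -1}, {"xyz": [0, 0, 0], "turn": [0, 0, 0.94], "gripper": -1}]'

```text
time_s: 16.97
position: [0.5129, -0.012, 0.2023]
tool_rot: [[0.243, 0.97, -0.003], [0.97, -0.243, 0.001], [-0.0, -0.003, -1.0]]
ft_force: [-1.1, 0.7, 0.0]
grip_width: 0.0324
```

step_arm --steps '[{"xyz": [-0.843, 0.157, 0], "turn": [0, 0, 0], "gripper": -1}, {"xyz": [-0.843, 0.157, 0], "turn": [0, 0, 0], "gripper": -1}, {"xyz": [-0.843, 0.157, 0], "turn": [0, 0, 0], "gripper": -1}, {"xyz": [-0.843, 0.157, 0], "turn": [0, 0, 0], "gripper": -1}, {"xyz": [-0.843, 0.157, 0], "turn": [0, 0, 0], "gripper": -1}, {"xyz": [-0.843, 0.157, 0], "turn": [0, 0, 0], "gripper": -1}, {"xyz": [-0.843, 0.157, 0], "turn": [0, 0, 0], "gripper": -1}, {"xyz": [-0.843, 0.157, 0], "turn": [0, 0, 0], "gripper": -1}, {"xyz": [-0.843, 0.157, 0], "turn": [0, 0, 0], "gripper": -1}, {"xyz": [-0.843, 0.157, 0], "turn": [0, 0, 0], "gripper": -1}, {"xyz": [0, 0, 0.8], "turn": [0, 0, 0], "gripper": -1}, {"xyz": [0, 0, 0.8], "turn": [0, 0, 0], "gripper": -1}, {"xyz": [0, 0, 0.8], "turn": [0, 0, 0], "gripper": -1}, {"xyz": [0, 0, 0.8], "turn": [0, 0, 0], "gripper": -1}, {"xyz": [0, 0, 0], "turn": [0, 0, 0], "gripper": -1}]'

```text
time_s: 18.22
position: [0.4907, -0.3516, 0.0685]
tool_rot: [[0.24, 0.971, -0.01], [0.971, -0.24, 0.01], [0.008, -0.012, -1.0]]
ft_force: [-0.3, -0.2, -2.2]
grip_width: 0.0323
```

step_arm --steps '[{"xyz": [0, 0, 0.5], "turn": [0, 0, 0], "gripper": -1}, {"xyz": [0, 0, 0.5], "turn": [0, 0, 0], "gripper": -1}, {"xyz": [0, 0, 0.5], "turn": [0, 0, 0], "gripper": -1}, {"xyz": [0, 0, 0.05], "turn": [0, 0, 0], "gripper": -1}, {"xyz": [0, 0, 0], "turn": [0, 0, 0], "gripper": -1}]'

```text
time_s: 18.63
position: [0.4936, -0.3543, 0.014]
tool_rot: [[0.239, 0.971, -0.001], [0.971, -0.239, 0.001], [0.001, -0.002, -1.0]]
ft_force: [-0.4, 1.1, -0.4]
grip_width: 0.0325
```

step_arm --steps '[{"xyz": [0, 0, 0.1], "turn": [0, 0, 0], "gripper": -1}, {"xyz": [0, 0, 0], "turn": [0, 0, 0], "gripper": -1}, {"xyz": [0, 0, 0], "turn": [0, 0, 0], "gripper": 0.3}, {"xyz": [0, 0, 0], "turn": [0, 0, 0], "gripper": 0.3}, {"xyz": [0, 0, 0], "turn": [0, 0, 0], "gripper": 0.3}, {"xyz": [0, 0, -0.4], "turn": [0, 0, 0], "gripper": 0.3}, {"xyz": [0, 0, -0.9], "turn": [0, 0, 0], "gripper": 0}, {"xyz": [0, 0, -0.9], "turn": [0, 0, 0], "gripper": -0.3}, {"xyz": [0, 0, -0.9], "turn": [0, 0, 0], "gripper": -0.3}, {"xyz": [0, 0, -0.9], "turn": [0, 0, 0], "gripper": -0.3}, {"xyz": [0, 0, -0.9], "turn": [0, 0, 0], "gripper": -0.3}, {"xyz": [0, 0, 0], "turn": [0, 0, 0], "gripper": -0.3}]'

```text
time_s: 19.63
position: [0.4956, -0.3561, 0.2142]
tool_rot: [[0.239, 0.971, 0.009], [0.971, -0.239, -0.01], [-0.007, 0.011, -1.0]]
ft_force: [-0.4, -0.2, 0.5]
grip_width: 0.03
```

Run:
```python
from t import *
p,d,c=shot('wrist','9w'); P=cloud(d,c); b=mask(p,105,125)>0
Q=P[b&(P[...,2]<.08)]; print('blue in tray',len(Q),Q.mean(0) if len(Q) else 0, np.percentile(Q[:,2],[5,95]) if len(Q) else 0)
p,d,c=shot('scene','9s'); turret(p,d,c,(.5965,.005))
plan((.6384,.0672,.2),-34)
```

```text
blue in tray 4870 [ 0.42357703 -0.59505499  0.04251049] [0.00600651 0.05053946]
face z 0.064
tip [0.5979 0.0037] 28 0.1463
head 62 [0.5842 0.0812] r 0.0787 ang 100.0 z 0.1069
dash 8 [ 0.4769 -0.0188  0.0155] ang -169.5 r 0.123
t 19.73 pos [ 0.4941 -0.3547  0.2075] A 76.15 q6 -123.0 grip 0.0299 F [-0.9  0.7 -1.2]
shift units [11.104  0.978  0.17 ] turn units 24.03
```

step_arm --steps '[{"xyz": [0.925, 0.081, 0], "turn": [0, 0, 0], "gripper": -0.3}, {"xyz": [0.925, 0.081, 0], "turn": [0, 0, 0], "gripper": -0.3}, {"xyz": [0.925, 0.081, 0], "turn": [0, 0, 0], "gripper": -0.3}, {"xyz": [0.925, 0.081, 0], "turn": [0, 0, 0], "gripper": -0.3}, {"xyz": [0.925, 0.081, 0], "turn": [0, 0, 0], "gripper": -0.3}, {"xyz": [0.925, 0.081, 0], "turn": [0, 0, 0], "gripper": -0.3}, {"xyz": [0.925, 0.081, 0], "turn": [0, 0, 0], "gripper": -0.3}, {"xyz": [0.925, 0.081, 0], "turn": [0, 0, 0], "gripper": -0.3}, {"xyz": [0.925, 0.081, 0], "turn": [0, 0, 0], "gripper": -0.3}, {"xyz": [0.925, 0.081, 0], "turn": [0, 0, 0], "gripper": -0.3}, {"xyz": [0.925, 0.081, 0], "turn": [0, 0, 0], "gripper": -0.3}, {"xyz": [0.925, 0.081, 0], "turn": [0, 0, 0], "gripper": -0.3}, {"xyz": [0, 0, 0], "turn": [0, 0, 0.96], "gripper": -0.3}, {"xyz": [0, 0, 0], "turn": [0, 0, 0.96], "gripper": -0.3}, {"xyz": [0, 0, 0], "turn": [0, 0, 0.96], "gripper": -0.3}, {"xyz": [0, 0, 0], "turn": [0, 0, 0.96], "gripper": -0.3}, {"xyz": [0, 0, 0], "turn": [0, 0, 0.96], "gripper": -0.3}, {"xyz": [0, 0, 0], "turn": [0, 0, 0.96], "gripper": -0.3}, {"xyz": [0, 0, 0], "turn": [0, 0, 0.96], "gripper": -0.3}, {"xyz": [0, 0, 0], "turn": [0, 0, 0.96], "gripper": -0.3}]'

```text
time_s: 21.4
position: [0.6373, 0.0673, 0.2041]
tool_rot: [[0.758, 0.652, -0.003], [0.652, -0.758, 0.0], [-0.002, -0.002, -1.0]]
ft_force: [-0.5, -1.0, -0.2]
grip_width: 0.03
```

step_arm --steps '[{"xyz": [0, 0, 0], "turn": [0, 0, 0.96], "gripper": -0.3}, {"xyz": [0, 0, 0], "turn": [0, 0, 0.96], "gripper": -0.3}, {"xyz": [0, 0, 0], "turn": [0, 0, 0.96], "gripper": -0.3}, {"xyz": [0, 0, 0], "turn": [0, 0, 0.96], "gripper": -0.3}, {"xyz": [0, 0, 0], "turn": [0, 0, 0.96], "gripper": -0.3}, {"xyz": [0, 0, 0], "turn": [0, 0, 0.96], "gripper": -0.3}, {"xyz": [0, 0, 0], "turn": [0, 0, 0.96], "gripper": -0.3}, {"xyz": [0, 0, 0], "turn": [0, 0, 0.96], "gripper": -0.3}, {"xyz": [0, 0, 0], "turn": [0, 0, 0.96], "gripper": -0.3}, {"xyz": [0, 0, 0], "turn": [0, 0, 0.96], "gripper": -0.3}, {"xyz": [0, 0, 0], "turn": [0, 0, 0.96], "gripper": -0.3}, {"xyz": [0, 0, 0], "turn": [0, 0, 0.96], "gripper": -0.3}, {"xyz": [0, 0, 0], "turn": [0, 0, 0.96], "gripper": -0.3}, {"xyz": [0, 0, 0], "turn": [0, 0, 0.96], "gripper": -0.3}, {"xyz": [0, 0, 0], "turn": [0, 0, 0.96], "gripper": -0.3}, {"xyz": [0, 0, 0], "turn": [0, 0, 0.96], "gripper": -0.3}, {"xyz": [0, 0, 0], "turn": [0, 0, 0.96], "gripper": -0.3}, {"xyz": [0, 0, 0], "turn": [0, 0, 0], "gripper": -0.3}]'

```text
time_s: 22.9
position: [0.6373, 0.0673, 0.2042]
tool_rot: [[0.829, -0.56, -0.003], [-0.56, -0.829, 0.0], [-0.003, 0.002, -1.0]]
ft_force: [0.0, 0.2, -0.5]
grip_width: 0.0298
```

Run:
```python
from t import *
p,d,c=shot('wrist','10w'); turret(p,d,c,(.5965,.005)); plan((.6384,.0672,.086),-34)
p,d,c=shot('scene','10s');P=cloud(d,c); m=(mask(p,105,125)>0)&(P[...,0]>.4)&(P[...,0]<.6)&(P[...,1]<-.2)&(P[...,1]>-.42);print('tray head',m.sum(),P[m].mean(0).round(3))
```

```text
face z 0.0647
tip [0.5979 0.0076] 257 0.1453
peg 142 [0.6402 0.07  ] r 0.0754 ang 55.8
peg 128 [0.5384 0.0498] r 0.0729 ang 144.6
peg 101 [ 0.6595 -0.0311] r 0.0727 ang -32.2
head 518 [0.5853 0.0846] r 0.0781 ang 99.3 z 0.1085
dash 0 [nan nan nan] ang nan r nan
t 22.95 pos [0.6374 0.0673 0.2045] A -33.78 q6 29.2 grip 0.0302 F [-0.7 -0.5 -0.4]
shift units [ 0.029 -0.015  2.962] turn units 0.05
tray head 117 [ 0.498 -0.357  0.045]t.py:18: RuntimeWarning: Mean of empty slice
  X=np.nanmean(P[v,u],0); X2=X[:2]-C;print('dash',len(u),X.round(4),'ang',np.degrees(np.arctan2(X2[1],X2[0])).round(1),'r',np.hypot(*X2).round(4))
```

step_arm --steps '[{"xyz": [0.03, -0.015, 0.74], "turn": [0, 0, 0], "gripper": -0.3}, {"xyz": [0, 0, 0.74], "turn": [0, 0, 0], "gripper": -0.3}, {"xyz": [0, 0, 0.74], "turn": [0, 0, 0], "gripper": -0.3}, {"xyz": [0, 0, 0.74], "turn": [0, 0, 0], "gripper": -0.3}, {"xyz": [0, 0, 0], "turn": [0, 0, 0], "gripper": -0.3}, {"xyz": [0, 0, 0], "turn": [0, 0, 0], "gripper": -1}, {"xyz": [0, 0, 0], "turn": [0, 0, 0], "gripper": -1}, {"xyz": [0, 0, 0], "turn": [0, 0, 0], "gripper": -1}, {"xyz": [0, 0, 0], "turn": [0, 0, 0], "gripper": -1}]' --squeeze 50

```text
time_s: 23.75
position: [0.6394, 0.0673, 0.0886]
tool_rot: [[0.831, -0.557, 0.001], [-0.557, -0.831, 0.0], [0.001, -0.001, -1.0]]
ft_force: [-1.8, 0.3, -4.3]
grip_width: 0.0103
```

Run:
```python
from h import *
s=env.observe();X=s['position'];v=np.array(X[:2])-[.5965,.005];R=np.array(s['tool_rot']);print(s['grip_width'],np.round(s['ft_force'],1),np.hypot(*v),np.degrees(np.arctan2(v[1],v[0])),(R.T@np.array([-v[0],-v[1],0])).round(4))
```

```text
0.0103051300080562 [-1.8  0.3 -4.3] 0.07558482988691077 55.45786705188679 [-0.0009  0.0756 -0.    ]
```

step_arm --steps '[{"xyz": [-0.1185, 0.0037, 0], "turn": [0, 0, -0.79], "gripper": -1}, {"xyz": [-0.1185, 0.0037, 0], "turn": [0, 0, -0.79], "gripper": -1}, {"xyz": [-0.1185, 0.0037, 0], "turn": [0, 0, -0.79], "gripper": -1}, {"xyz": [-0.1185, 0.0037, 0], "turn": [0, 0, -0.79], "gripper": -1}, {"xyz": [-0.1185, 0.0037, 0], "turn": [0, 0, -0.79], "gripper": -1}, {"xyz": [-0.1185, 0.0037, 0], "turn": [0, 0, -0.79], "gripper": -1}, {"xyz": [-0.1185, 0.0037, 0], "turn": [0, 0, -0.79], "gripper": -1}, {"xyz": [-0.1185, 0.0037, 0], "turn": [0, 0, -0.79], "gripper": -1}, {"xyz": [-0.1185, 0.0037, 0], "turn": [0, 0, -0.79], "gripper": -1}, {"xyz": [-0.1185, 0.0037, 0], "turn": [0, 0, -0.79], "gripper": -1}, {"xyz": [-0.1185, 0.0037, 0], "turn": [0, 0, -0.79], "gripper": -1}, {"xyz": [-0.1185, 0.0037, 0], "turn": [0, 0, -0.79], "gripper": -1}, {"xyz": [-0.1185, 0.0037, 0], "turn": [0, 0, -0.79], "gripper": -1}]'

```text
time_s: 24.83
position: [0.5824, 0.0789, 0.0887]
tool_rot: [[0.973, 0.232, 0.007], [0.232, -0.973, 0.002], [0.007, -0.001, -1.0]]
ft_force: [9.4, 6.4, -10.7]
grip_width: 0.0098
```

step_arm --steps '[{"xyz": [-0.1185, 0.0037, 0], "turn": [0, 0, -0.79], "gripper": -1}, {"xyz": [-0.1185, 0.0037, 0], "turn": [0, 0, -0.79], "gripper": -1}, {"xyz": [-0.1185, 0.0037, 0], "turn": [0, 0, -0.79], "gripper": -1}, {"xyz": [-0.1185, 0.0037, 0], "turn": [0, 0, -0.79], "gripper": -1}, {"xyz": [-0.1185, 0.0037, 0], "turn": [0, 0, -0.79], "gripper": -1}, {"xyz": [-0.1185, 0.0037, 0], "turn": [0, 0, -0.79], "gripper": -1}, {"xyz": [-0.1185, 0.0037, 0], "turn": [0, 0, -0.79], "gripper": -1}, {"xyz": [-0.1185, 0.0037, 0], "turn": [0, 0, -0.79], "gripper": -1}, {"xyz": [-0.1185, 0.0037, 0], "turn": [0, 0, -0.79], "gripper": -1}, {"xyz": [-0.1185, 0.0037, 0], "turn": [0, 0, -0.79], "gripper": -1}, {"xyz": [-0.1185, 0.0037, 0], "turn": [0, 0, -0.79], "gripper": -1}, {"xyz": [-0.1185, 0.0037, 0], "turn": [0, 0, -0.79], "gripper": -1}, {"xyz": [0, 0, 0], "turn": [0, 0, 0], "gripper": -1}]'

```text
time_s: 25.92
position: [0.5348, 0.0471, 0.0886]
tool_rot: [[0.547, 0.837, 0.002], [0.837, -0.547, 0.002], [0.003, 0.0, -1.0]]
ft_force: [-1.6, 6.3, -6.0]
grip_width: 0.0095
```

step_arm --steps '[{"xyz": [0, 0, 0], "turn": [0, 0, 0], "gripper": -0.3}, {"xyz": [0, 0, 0], "turn": [0, 0, 0], "gripper": -0.3}, {"xyz": [0, 0, 0], "turn": [0, 0, 0], "gripper": -0.3}, {"xyz": [0, 0, -0.9], "turn": [0, 0, 0], "gripper": -0.3}, {"xyz": [0, 0, -0.9], "turn": [0, 0, 0], "gripper": 0.4}, {"xyz": [0, 0, -0.9], "turn": [0, 0, 0], "gripper": 0.4}, {"xyz": [0, 0, 0], "turn": [0, 0, 0], "gripper": 0.4}]'

```text
time_s: 26.5
position: [0.5377, 0.0456, 0.2032]
tool_rot: [[0.549, 0.835, 0.014], [0.836, -0.549, -0.002], [0.006, 0.013, -1.0]]
ft_force: [0.1, 0.1, 1.4]
grip_width: 0.06
```

Run:
```python
from t import *
p,d,c=shot('wrist','11w'); turret(p,d,c,(.5965,.005)); plan((.5138,-.012,.15),20)
p,d,c=shot('scene','11s'); turret(p,d,c,(.5965,.005))
```

```text
face z 0.0645
tip [0.5951 0.0071] 259 0.1453
peg 119 [0.5322 0.0488] r 0.0755 ang 146.5
head 791 [ 0.5119 -0.0074] r 0.0845 ang -170.1 z 0.1084
dash 207 [ 0.4812 -0.0168  0.0152] ang -168.2 r 0.1164
t 26.55 pos [0.5365 0.0458 0.1998] A 56.66 q6 -64.4 grip 0.0597 F [-1.4  0.8 -0.7]
shift units [-1.523  0.308  1.241] turn units 8.0
face z 0.0641
tip [0.5972 0.0041] 24 0.1465
peg 11 [ 0.5578 -0.0612] r 0.0763 ang -121.1
head 11 [ 0.5016 -0.0126] r 0.097 ang -170.1 z 0.1075
head 54 [ 0.5215 -0.0152] r 0.0782 ang -165.7 z 0.1071
dash 12 [ 0.4776 -0.0181  0.0141] ang -169.5 r 0.1217
```

step_arm --steps '[{"xyz": [-0.507, 0.103, 0.41], "turn": [0, 0, 0], "gripper": 0.4}, {"xyz": [-0.507, 0.103, 0.41], "turn": [0, 0, 0], "gripper": 0.4}, {"xyz": [-0.507, 0.103, 0.41], "turn": [0, 0, 0], "gripper": 0.4}, {"xyz": [0, 0, 0], "turn": [0, 0, 0.89], "gripper": 0.4}, {"xyz": [0, 0, 0], "turn": [0, 0, 0.89], "gripper": 0.4}, {"xyz": [0, 0, 0], "turn": [0, 0, 0.89], "gripper": 0.4}, {"xyz": [0, 0, 0], "turn": [0, 0, 0.89], "gripper": 0.4}, {"xyz": [0, 0, 0], "turn": [0, 0, 0.89], "gripper": 0.4}, {"xyz": [0, 0, 0], "turn": [0, 0, 0.89], "gripper": 0.4}, {"xyz": [0, 0, 0], "turn": [0, 0, 0.89], "gripper": 0.4}, {"xyz": [0, 0, 0], "turn": [0, 0, 0.89], "gripper": 0.4}, {"xyz": [0, 0, 0], "turn": [0, 0, 0.89], "gripper": 0.4}, {"xyz": [0, 0, 0], "turn": [0, 0, 0], "gripper": 0.4}]'

```text
time_s: 27.68
position: [0.5111, -0.0115, 0.1453]
tool_rot: [[0.941, 0.339, -0.002], [0.339, -0.941, 0.0], [-0.002, -0.001, -1.0]]
ft_force: [-1.2, -0.3, -0.1]
grip_width: 0.0598
```

Run:
```python
from t import *
plan((.5142,-.012,.065),23)
```

```text
t 27.68 pos [ 0.5111 -0.0115  0.1453] A 19.8 q6 -34.4 grip 0.0598 F [-1.2 -0.3 -0.1]
shift units [0.073 0.04  2.008] turn units -0.7
```

step_arm --steps '[{"xyz": [0.073, 0.03, 0.67], "turn": [0, 0, 0], "gripper": 0.4}, {"xyz": [0, 0, 0.67], "turn": [0, 0, 0], "gripper": 0.4}, {"xyz": [0, 0, 0.67], "turn": [0, 0, 0], "gripper": 0.4}, {"xyz": [0, 0, 0], "turn": [0, 0, 0], "gripper": 0.4}, {"xyz": [0, 0, 0], "turn": [0, 0, 0], "gripper": -1}, {"xyz": [0, 0, 0], "turn": [0, 0, 0], "gripper": -1}, {"xyz": [0, 0, 0], "turn": [0, 0, 0], "gripper": -1}, {"xyz": [0, 0, 0], "turn": [0, 0, 0], "gripper": -1}]' --squeeze 50

```text
time_s: 28.35
position: [0.5154, -0.0118, 0.0674]
tool_rot: [[0.94, 0.342, 0.002], [0.342, -0.94, -0.001], [0.002, 0.001, -1.0]]
ft_force: [-0.3, -1.3, 3.1]
grip_width: 0.0323
```

step_arm --steps '[{"xyz": [0, 0, 0], "turn": [0, 0, -0.9], "gripper": -1}, {"xyz": [0, 0, 0], "turn": [0, 0, -0.9], "gripper": -1}, {"xyz": [0, 0, 0], "turn": [0, 0, -0.9], "gripper": -1}, {"xyz": [0, 0, 0], "turn": [0, 0, -0.9], "gripper": -1}, {"xyz": [0, 0, 0], "turn": [0, 0, -0.9], "gripper": -1}, {"xyz": [0, 0, 0], "turn": [0, 0, -0.9], "gripper": -1}, {"xyz": [0, 0, 0], "turn": [0, 0, -0.9], "gripper": -1}, {"xyz": [0, 0, 0], "turn": [0, 0, -0.9], "gripper": -1}, {"xyz": [0, 0, 0], "turn": [0, 0, -0.9], "gripper": -1}, {"xyz": [0, 0, 0], "turn": [0, 0, -0.9], "gripper": -1}, {"xyz": [0, 0, 0], "turn": [0, 0, -0.9], "gripper": -1}, {"xyz": [0, 0, 0], "turn": [0, 0, -0.9], "gripper": -1}, {"xyz": [0, 0, 0], "turn": [0, 0, -0.9], "gripper": -1}, {"xyz": [0, 0, 0], "turn": [0, 0, -0.9], "gripper": -1}]'

```text
time_s: 29.52
position: [0.5159, -0.0119, 0.0674]
tool_rot: [[0.209, 0.978, 0.004], [0.978, -0.209, -0.001], [0.0, 0.004, -1.0]]
ft_force: [1.2, 0.3, 2.4]
grip_width: 0.0323
```

step_arm --steps '[{"xyz": [0, 0, 0], "turn": [0, 0, -0.9], "gripper": -1}, {"xyz": [0, 0, 0], "turn": [0, 0, -0.9], "gripper": -1}, {"xyz": [0, 0, 0], "turn": [0, 0, -0.9], "gripper": -1}, {"xyz": [0, 0, 0], "turn": [0, 0, -0.9], "gripper": -1}, {"xyz": [0, 0, 0], "turn": [0, 0, -0.9], "gripper": -1}, {"xyz": [0, 0, 0], "turn": [0, 0, -0.9], "gripper": -1}, {"xyz": [0, 0, 0], "turn": [0, 0, -0.9], "gripper": -1}, {"xyz": [0, 0, 0], "turn": [0, 0, -0.9], "gripper": -1}, {"xyz": [0, 0, 0], "turn": [0, 0, -0.9], "gripper": -1}, {"xyz": [0, 0, 0], "turn": [0, 0, -0.9], "gripper": -1}, {"xyz": [0, 0, 0], "turn": [0, 0, -0.9], "gripper": -1}, {"xyz": [0, 0, 0], "turn": [0, 0, -0.9], "gripper": -1}, {"xyz": [0, 0, 0], "turn": [0, 0, -0.9], "gripper": -1}, {"xyz": [0, 0, 0], "turn": [0, 0, -0.4], "gripper": -1}, {"xyz": [0, 0, 0], "turn": [0, 0, 0], "gripper": -1}, {"xyz": [0, 0, -0.2], "turn": [0, 0, 0], "gripper": -1}, {"xyz": [0, 0, -0.2], "turn": [0, 0, 0], "gripper": -1}, {"xyz": [0, 0, 0], "turn": [0, 0, 0], "gripper": -1}]'

```text
time_s: 31.02
position: [0.5159, -0.012, 0.0843]
tool_rot: [[-0.684, 0.729, 0.004], [0.729, 0.684, -0.001], [-0.004, 0.002, -1.0]]
ft_force: [0.2, -1.0, -0.8]
grip_width: 0.0324
```

step_arm --steps '[{"xyz": [0, 0, -0.7], "turn": [0, 0, 0], "gripper": -1}, {"xyz": [0, 0, -0.8], "turn": [0, 0, 0], "gripper": -1}, {"xyz": [0, 0, -0.8], "turn": [0, 0, 0], "gripper": -1}, {"xyz": [0, 0, -0.7], "turn": [0, 0, 0], "gripper": -1}, {"xyz": [0, 0, 0], "turn": [0, 0, 0.9], "gripper": -1}, {"xyz": [0, 0, 0], "turn": [0, 0, 0.9], "gripper": -1}, {"xyz": [0, 0, 0], "turn": [0, 0, 0.9], "gripper": -1}, {"xyz": [0, 0, 0], "turn": [0, 0, 0.9], "gripper": -1}, {"xyz": [0, 0, 0], "turn": [0, 0, 0.9], "gripper": -1}, {"xyz": [0, 0, 0], "turn": [0, 0, 0.9], "gripper": -1}, {"xyz": [0, 0, 0], "turn": [0, 0, 0.9], "gripper": -1}, {"xyz": [0, 0, 0], "turn": [0, 0, 0.9], "gripper": -1}, {"xyz": [0, 0, 0], "turn": [0, 0, 0.9], "gripper": -1}, {"xyz": [0, 0, 0], "turn": [0, 0, 0.9], "gripper": -1}, {"xyz": [0, 0, 0], "turn": [0, 0, 0.9], "gripper": -1}, {"xyz": [0, 0, 0], "turn": [0, 0, 0.9], "gripper": -1}, {"xyz": [0, 0, 0], "turn": [0, 0, 0.9], "gripper": -1}, {"xyz": [0, 0, 0], "turn": [0, 0, 0.9], "gripper": -1}]'

```text
time_s: 32.52
position: [0.5148, -0.0119, 0.2024]
tool_rot: [[0.255, 0.967, 0.001], [0.967, -0.255, -0.0], [-0.0, 0.001, -1.0]]
ft_force: [1.0, 0.0, -0.6]
grip_width: 0.0323
```

step_arm --steps '[{"xyz": [-0.789, 0.144, 0], "turn": [0, 0, 0], "gripper": -1}, {"xyz": [-0.789, 0.144, 0], "turn": [0, 0, 0], "gripper": -1}, {"xyz": [-0.789, 0.144, 0], "turn": [0, 0, 0], "gripper": -1}, {"xyz": [-0.789, 0.144, 0], "turn": [0, 0, 0], "gripper": -1}, {"xyz": [-0.789, 0.144, 0], "turn": [0, 0, 0], "gripper": -1}, {"xyz": [-0.789, 0.144, 0], "turn": [0, 0, 0], "gripper": -1}, {"xyz": [-0.789, 0.144, 0], "turn": [0, 0, 0], "gripper": -1}, {"xyz": [-0.789, 0.144, 0], "turn": [0, 0, 0], "gripper": -1}, {"xyz": [0, 0, 0.8], "turn": [0, 0, 0], "gripper": -1}, {"xyz": [0, 0, 0.8], "turn": [0, 0, 0], "gripper": -1}, {"xyz": [0, 0, 0.8], "turn": [0, 0, 0], "gripper": -1}, {"xyz": [0, 0, 0.8], "turn": [0, 0, 0], "gripper": -1}, {"xyz": [0, 0, 0], "turn": [0, 0, 0], "gripper": -1}, {"xyz": [0, 0, 0], "turn": [0, 0, 0], "gripper": -1}]'

```text
time_s: 33.68
position: [0.4955, -0.2676, 0.074]
tool_rot: [[0.252, 0.968, -0.002], [0.968, -0.252, 0.001], [0.001, -0.002, -1.0]]
ft_force: [0.0, -0.0, -0.8]
grip_width: 0.0328
```

step_arm --steps '[{"xyz": [0, 0, 0.5], "turn": [0, 0, 0], "gripper": -1}, {"xyz": [0, 0, 0.5], "turn": [0, 0, 0], "gripper": -1}, {"xyz": [0, 0, 0.5], "turn": [0, 0, 0], "gripper": -1}, {"xyz": [0, 0, 0.1], "turn": [0, 0, 0], "gripper": -1}, {"xyz": [0, 0, 0], "turn": [0, 0, 0], "gripper": -1}, {"xyz": [0, 0, 0], "turn": [0, 0, 0], "gripper": 0.25}, {"xyz": [0, 0, 0], "turn": [0, 0, 0], "gripper": 0.25}, {"xyz": [0, 0, 0], "turn": [0, 0, 0], "gripper": 0.25}, {"xyz": [0, 0, -0.4], "turn": [0, 0, 0], "gripper": 0.25}, {"xyz": [0, 0, -0.9], "turn": [0, 0, 0], "gripper": 0.25}, {"xyz": [0, 0, -0.9], "turn": [0, 0, 0], "gripper": 0.25}, {"xyz": [0, 0, -0.9], "turn": [0, 0, 0], "gripper": 0.25}, {"xyz": [0, 0, -0.9], "turn": [0, 0, 0], "gripper": 0.25}, {"xyz": [0, 0, -0.9], "turn": [0, 0, 0], "gripper": 0.25}, {"xyz": [0, 0, 0], "turn": [0, 0, 0], "gripper": 0.25}]'

```text
time_s: 34.93
position: [0.4977, -0.2691, 0.2143]
tool_rot: [[0.252, 0.968, 0.011], [0.968, -0.252, -0.009], [-0.006, 0.013, -1.0]]
ft_force: [-0.1, -0.1, 0.0]
grip_width: 0.0533
```

```bash
cat >> h.py <<'E'
def objs(p,d,c,z=.010):
    """coloured rings on the bench: area, centre on plane z, mean cloud"""
    P=cloud(d,c); hi=P[...,2]
    for n,a,b in(("green",50,85),("orange",4,16),("yellow",20,35)):
        m=mask(p,a,b,150,90); m[~((hi>.004)&(hi<.2)&(P[...,0]>.2)&(P[...,0]<.85)&(np.abs(P[...,1])<.7))]=0
        k,l,st,ce=cv2.connectedComponentsWithStats(m)
        for i in range(1,k):
            if st[i,4]>15:
                Q=P[l==i]; t=Q[Q[:,2]>np.nanpercentile(Q[:,2],90)-.004]; o=cv2.minEnclosingCircle(t[:,:2].astype(np.float32)*1000)
                print(n,st[i,4],'px',ce[i].round(0),'ztop',np.nanpercentile(Q[:,2],90).round(4),'circ ctr mm',np.round(o[0],1),'r',round(o[1],1),'rgb',p[l==i].mean(0).round(0))
E
python3 - <<'E'
from t import *
p,d,c=shot('scene','12s'); P=cloud(d,c); turret(p,d,c,(.5965,.005))
m=(mask(p,105,125)>0)&(P[...,0]>.4)&(P[...,0]<.6)&(P[...,1]<-.2)&(P[...,1]>-.42)
k,l,st,ce=cv2.connectedComponentsWithStats(m.astype(np.uint8))
for i in range(1,k): print('tray head',st[i,4],P[l==i].mean(0).round(3),np.percentile(P[l==i][:,2],95).round(3))
objs(p,d,c); plan((.42,.36,.28),60)
cv2.imwrite('pics/12.png',cv2.resize(p[90:370,120:440],None,fx=2,fy=2)[...,::-1])
E
```

```text
face z 0.064
tip [0.5975 0.0044] 24 0.1479
dash 7 [ 0.4768 -0.0195  0.0158] ang -168.8 r 0.123
tray head 113 [ 0.499 -0.272  0.045] 0.052
tray head 112 [ 0.499 -0.357  0.046] 0.052
orange 38 px [290. 150.] ztop 0.0206 circ ctr mm [367.4 292.4] r 28.3 rgb [100.  64.  38.]
orange 107 px [320. 152.] ztop 0.02 circ ctr mm [453.3 339.9] r 20.6 rgb [165.  92.  38.]
orange 227 px [170. 393.] ztop 0.1156 circ ctr mm [ 589.3 -513.7] r 14.7 rgb [112.  67.  30.]
t 34.98 pos [ 0.4969 -0.2685  0.2107] A 75.42 q6 -115.8 grip 0.0532 F [-0.  -1.  -1.1]
shift units [14.715 -5.801 -1.84 ] turn units 3.36
```

View pics/12.png

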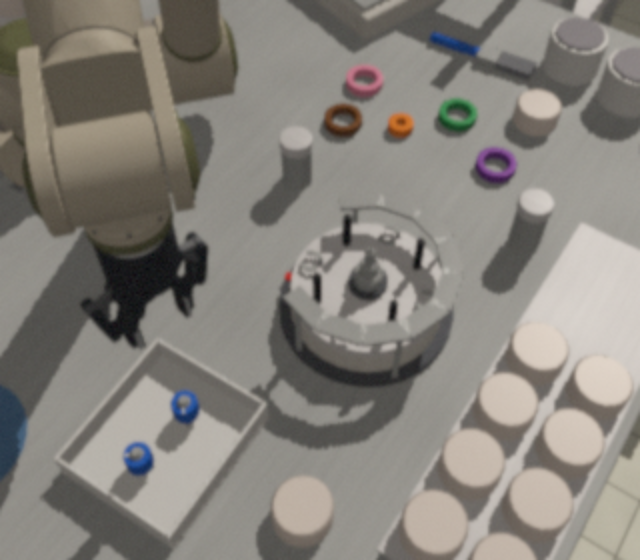

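step_arm --steps '[{"xyz": [0.86, -0.22, -0.055], "turn": [0, 0, 0], "gripper": 0.9}, {"xyz": [0.86, -0.22, -0.055], "turn": [0, 0, 0], "gripper": 0.9}, {"xyz": [0.86, -0.22, -0.055], "turn": [0, 0, 0], "gripper": 0.9}, {"xyz": [0.86, -0.22, -0.055], "turn": [0, 0, 0], "gripper": 0.9}, {"xyz": [0.86, -0.22, -0.055], "turn": [0, 0, 0], "gripper": 0.9}, {"xyz": [0.86, -0.22, -0.055], "turn": [0, 0, 0], "gripper": 0.9}, {"xyz": [0.86, -0.22, -0.055], "turn": [0, 0, 0], "gripper": 0.9}, {"xyz": [0.86, -0.22, -0.055], "turn": [0, 0, 0], "gripper": 0.9}, {"xyz": [0.86, -0.22, -0.055], "turn": [0, 0, 0], "gripper": 0.9}, {"xyz": [0.86, -0.22, -0.055], "turn": [0, 0, 0], "gripper": 0.9}, {"xyz": [0.86, -0.22, -0.055], "turn": [0, 0, 0], "gripper": 0.9}, {"xyz": [0.86, -0.22, -0.055], "turn": [0, 0, 0], "gripper": 0.9}, {"xyz": [0.86, -0.22, -0.055], "turn": [0, 0, 0], "gripper": 0.9}, {"xyz": [0.86, -0.22, -0.055], "turn": [0, 0, 0], "gripper": 0.9}, {"xyz": [0.86, -0.22, -0.055], "turn": [0, 0, 0], "gripper": 0.9}, {"xyz": [0.86, -0.22, -0.055], "turn": [0, 0, 0], "gripper": 0.9}, {"xyz": [0.86, -0.22, -0.055], "turn": [0, 0, 0], "gripper": 0.9}, {"xyz": [0, 0, 0], "turn": [0, 0, 0], "gripper": 0.9}, {"xyz": [0, 0, 0], "turn": [0, 0, 0], "gripper": 0.9}]'

```text
time_s: 36.57
position: [0.4976, 0.3373, 0.2424]
tool_rot: [[0.249, 0.968, -0.001], [0.968, -0.249, -0.001], [-0.001, -0.001, -1.0]]
ft_force: [0.1, -0.3, 0.2]
grip_width: 0.0812
```

Run:
```python
from t import *
p,d,c=shot('wrist','13w'); objs(p,d,c); P=cloud(d,c); plan((.52,.41,.1))
s=env.observe(); T=(P-s['position'])@np.array(s['tool_rot'])*1000
for v in range(200,300,8):
    row=[ (u,T[v,u].round(0).tolist()) for u in (175,185,195,200,205,210,355,365,375,385) if np.abs(T[v,u,2])<70]
    print(v,row[:4])
```

```text
green 950 px [348. 179.] ztop 0.0195 circ ctr mm [518.6 417.6] r 31.5 rgb [ 47. 134.  68.]
orange 537 px [235.  71.] ztop 0.0198 circ ctr mm [364.8 305.9] r 29.3 rgb [116.  72.  43.]
orange 263 px [197.  78.] ztop 0.0198 circ ctr mm [361.4 277. ] r 21.2 rgb [115.  72.  45.]
orange 859 px [276. 142.] ztop 0.0196 circ ctr mm [451.8 341.8] r 21.5 rgb [231. 117.  37.]
t 36.62 pos [0.4978 0.3361 0.2426] A 75.47 q6 -52.7 grip 0.0814 F [-1.3 -0.1 -0.9]
shift units [1.931 0.077 3.563] turn units None
200 []
208 []
216 []
224 []
232 []
240 []
248 []
256 []
264 []
272 [(175, [-45.0, -12.0, -38.0]), (185, [-41.0, -12.0, -38.0]), (375, [42.0, -12.0, -37.0]), (385, [47.0, -12.0, -37.0])]
280 [(175, [-43.0, -12.0, -45.0]), (185, [-39.0, -12.0, -44.0]), (195, [-40.0, -3.0, -29.0]), (375, [42.0, -9.0, -39.0])]
288 [(175, [-41.0, -11.0, -50.0]), (185, [-39.0, -8.0, -44.0]), (195, [-40.0, 0.0, -31.0]), (375, [42.0, -6.0, -41.0])]
296 [(175, [-40.0, -11.0, -55.0]), (185, [-40.0, -4.0, -45.0]), (195, [-39.0, 3.0, -33.0]), (375, [42.0, -3.0, -42.0])]
```

View pics/13w.png

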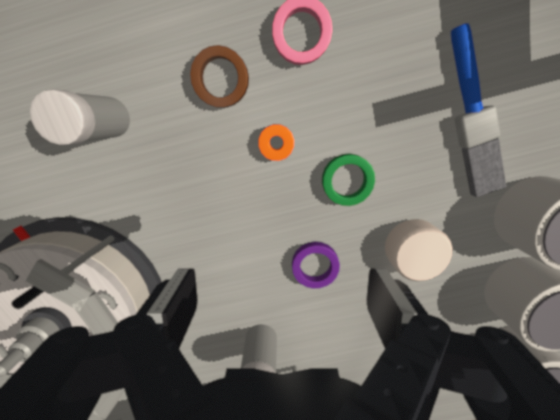

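Run:
```python
from h import *
from scipy.optimize import least_squares
g1=np.array([[.554,.0666],[.5224,.0061],[.5552,-.0561]]);g2=np.array([[.6394,.0673],[.5824,.0789],[.5348,.0471]])
f=lambda p:np.r_[np.hypot(*(g1-p[:2]).T)-p[2],np.hypot(*(g2-p[:2]).T)-p[3]]
r=least_squares(f,[.5965,.005,.075,.075]);print(r.x.round(4),(r.fun*1000).round(2))
f=lambda p:np.r_[np.hypot(*(np.r_[g1,g2]-p[:2]).T)-.075]
r=least_squares(f,[.5965,.005]);print(r.x.round(4),(r.fun*1000).round(2))
p=cv2.imread('pics/13w.png')[...,::-1]; c=cams.camera_info('wrist')
m=mask(np.ascontiguousarray(p),50,85,100,50); k,_=cv2.findContours(m,cv2.RETR_CCOMP,cv2.CHAIN_APPROX_NONE)
for q in sorted(k,key=cv2.contourArea)[-2:]:
    e=cv2.fitEllipse(q); print(np.round(e[0],1),np.round(e[1],1), [ray(c,*e[0],z)[0].round(4) for z in(.018,.009,0)])
plan((.519,.4165,.06))
```

```text
[0.597  0.0057 0.0746 0.0748] [-0.    0.03 -0.02  0.04 -0.06  0.02]
[0.5974 0.0055] [-0.07 -0.02 -0.34 -0.27 -0.09  0.14]
[347.2 179.3] [31.4 35.6] [array([0.5179, 0.4156, 0.018 ]), array([0.5201, 0.417 , 0.009 ]), array([0.5223, 0.4184, 0.    ])]
[347.9 179.4] [49.6 51.7] [array([0.5182, 0.4165, 0.018 ]), array([0.5205, 0.4179, 0.009 ]), array([0.5227, 0.4193, 0.    ])]
t 36.62 pos [0.4978 0.3361 0.2426] A 75.47 q6 -52.7 grip 0.0814 F [-1.3 -0.1 -0.9]
shift units [2.083 0.013 4.563] turn units None
```

step_arm --steps '[{"xyz": [0.416, 0.003, 0.73], "turn": [0, 0, 0], "gripper": 0.95}, {"xyz": [0.416, 0.003, 0.73], "turn": [0, 0, 0], "gripper": 0.95}, {"xyz": [0.416, 0.003, 0.73], "turn": [0, 0, 0], "gripper": 0.95}, {"xyz": [0.416, 0.003, 0.73], "turn": [0, 0, 0], "gripper": 0.95}, {"xyz": [0.416, 0, 0.73], "turn": [0, 0, 0], "gripper": 0.95}, {"xyz": [0, 0, 0.73], "turn": [0, 0, 0], "gripper": 0.95}, {"xyz": [0, 0, 0.5], "turn": [0, 0, 0], "gripper": 0.95}, {"xyz": [0, 0, 0.5], "turn": [0, 0, 0], "gripper": 0.95}, {"xyz": [0, 0, 0], "turn": [0, 0, 0], "gripper": 0.95}]'

```text
time_s: 37.37
position: [0.5181, 0.4138, 0.024]
tool_rot: [[0.253, 0.967, -0.007], [0.967, -0.254, -0.004], [-0.006, -0.006, -1.0]]
ft_force: [-0.6, -1.6, -0.7]
grip_width: 0.0833
```

Run:
```python
from h import *
plan((.519,.4165,-.018))
p,d,c=shot('wrist','14w')
m=mask(p,50,85,100,50); k,_=cv2.findContours(m,cv2.RETR_CCOMP,cv2.CHAIN_APPROX_NONE)
for q in sorted(k,key=cv2.contourArea)[-2:]:
    e=cv2.fitEllipse(q); print(np.round(e[0],1),np.round(e[1],1), [ray(c,*e[0],z)[0].round(4) for z in(.018,.009)])
P=cloud(d,c)[m>0]; P=P[np.abs(P[:,2]-.018)<.004]; print(cv2.minEnclosingCircle(P[:,:2].astype(np.float32)*1000))
```

```text
t 37.37 pos [0.5181 0.4138 0.024 ] A 75.32 q6 -46.9 grip 0.0833 F [-0.6 -1.6 -0.7]
shift units [0.076 0.01  1.048] turn units NoneTraceback (most recent call last):
  File "<stdin>", line 6, in <module>
cv2.error: OpenCV(4.12.0) /io/opencv/modules/imgproc/src/shapedescr.cpp:361: error: (-201:Incorrect size of input array) There should be at least 5 points to fit the ellipse in function 'fitEllipseNoDirect'
```

Run:
```python
from h import *
plan((.519,.4165,-.018))
p,d,c=shot('wrist','14w')
m=mask(p,45,90,70,20);print((m>0).sum()); P=cloud(d,c);Q=P[m>0]; print(np.nanmedian(Q,0)); 
Q=Q[(np.abs(Q[:,2]-.018)<.004)]; print(len(Q)); 
if len(Q)>5: print(cv2.minEnclosingCircle(Q[:,:2].astype(np.float32)*1000), Q[:,:2].mean(0))
```

```text
t 37.42 pos [0.5191 0.4146 0.0265] A 75.32 q6 -46.9 grip 0.0834 F [ 0.3 -0.1  0.5]
shift units [ 0.05  -0.012  1.113] turn units None
6173
[0.51947819 0.42007627 0.0182171 ]
5259
((520.11181640625, 418.6105041503906), 33.14753723144531) [0.51790967 0.4194453 ]
```

View pics/14w.png

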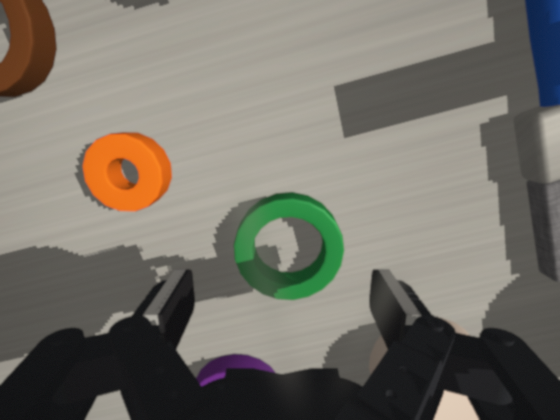

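step_arm --steps '[{"xyz": [0.093, 0, 0.4], "turn": [0, 0, 0], "gripper": 0.95}, {"xyz": [0, 0, 0.4], "turn": [0, 0, 0], "gripper": 0.95}, {"xyz": [0, 0, 0.3], "turn": [0, 0, 0], "gripper": 0.95}, {"xyz": [0, 0, 0], "turn": [0, 0, 0], "gripper": 0.95}, {"xyz": [0, 0, 0], "turn": [0, 0, 0], "gripper": -1}, {"xyz": [0, 0, 0], "turn": [0, 0, 0], "gripper": -1}, {"xyz": [0, 0, 0], "turn": [0, 0, 0], "gripper": -1}, {"xyz": [0, 0, 0], "turn": [0, 0, 0], "gripper": -1}]' --squeeze 40

```text
time_s: 38.13
position: [0.5214, 0.4202, -0.0136]
tool_rot: [[0.252, 0.968, 0.003], [0.968, -0.252, 0.001], [0.002, 0.002, -1.0]]
ft_force: [-1.0, -1.9, 5.4]
grip_width: 0.0649
```

step_arm --steps '[{"xyz": [0, 0, 0], "turn": [0, 0, 0], "gripper": 0.8}, {"xyz": [0, 0, 0], "turn": [0, 0, 0], "gripper": 0.8}, {"xyz": [0, 0, 0.13], "turn": [0, 0, 0], "gripper": 0.8}, {"xyz": [0, 0, 0], "turn": [0, 0, 0], "gripper": 0.8}]' --squeeze 40

```text
time_s: 38.47
position: [0.5203, 0.4198, -0.0218]
tool_rot: [[0.252, 0.968, -0.001], [0.968, -0.252, -0.001], [-0.001, -0.001, -1.0]]
ft_force: [-1.2, 0.4, -0.4]
grip_width: 0.0766
```

step_arm --steps '[{"xyz": [0, 0, 0], "turn": [0, 0, 0], "gripper": -1}, {"xyz": [0, 0, 0], "turn": [0, 0, 0], "gripper": -1}, {"xyz": [0, 0, 0], "turn": [0, 0, 0], "gripper": -1}, {"xyz": [0, 0, 0], "turn": [0, 0, 0], "gripper": -1}, {"xyz": [0, 0, -0.4], "turn": [0, 0, 0], "gripper": -1}, {"xyz": [0, 0, -0.8], "turn": [0, 0, 0], "gripper": -1}, {"xyz": [0, 0, 0], "turn": [0, 0, 0], "gripper": -1}, {"xyz": [0, 0, 0], "turn": [0, 0, 0], "gripper": -1}]' --squeeze 50

```text
time_s: 39.13
position: [0.5213, 0.4204, 0.0284]
tool_rot: [[0.252, 0.968, 0.003], [0.968, -0.252, 0.002], [0.002, 0.002, -1.0]]
ft_force: [-0.4, 0.5, -1.2]
grip_width: 0.0652
```

```bash
cat >> h.py <<'E'
def held(h0,h1,rmax=.08):
    s=env.observe(); p,d,c=shot('wrist'); R=np.array(s['tool_rot']); T=(cloud(d,c)-s['position'])@R*1000
    m=(mask(p,h0,h1,90,30)>0)&(np.linalg.norm(T,axis=-1)<rmax*1000); k,l,st,ce=cv2.connectedComponentsWithStats(m.astype(np.uint8))
    Q=T[l==1+np.argmax(st[1:,4])]; top=np.percentile(Q[:,2],8); t=Q[np.abs(Q[:,2]-top)<3]
    A=np.c_[t[:,:2],np.ones(len(t))]; n=np.linalg.lstsq(A,t[:,2],rcond=None)[0]
    print('held n',len(Q),'top toolz',top.round(1),'slope deg x,y',np.degrees(n[:2]).round(1),'x range',np.percentile(t[:,0],[1,99]).round(1),'y range',np.percentile(t[:,1],[1,99]).round(1),'circ',cv2.minEnclosingCircle(t[:,:2].astype(np.float32)))
    return p
E
python3 - <<'E'
from h import *
p=held(45,90); cv2.imwrite('pics/15w.png',p[...,::-1]); plan((.597,.0057,.18))
E
```

```text
held n 10831 top toolz -39.8 slope deg x,y [-0. -0.] x range [-30.9  31.4] y range [-31.7  29.8] circ ((0.19338272511959076, 0.23001423478126526), 33.237037658691406)
t 39.18 pos [0.5205 0.42   0.0269] A 75.41 q6 -46.6 grip 0.0648 F [-0.6 -0.1 -1.4]
shift units [-9.541  4.459 -3.828] turn units None
```

View pics/15w.png

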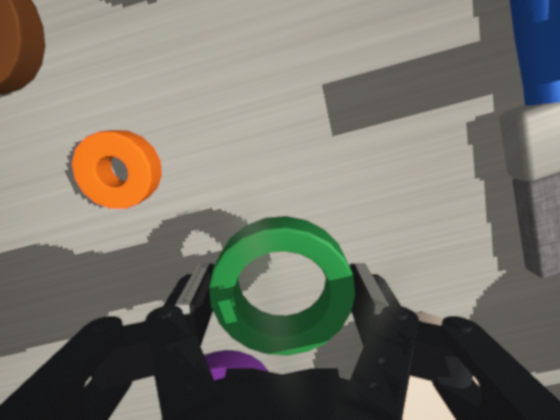

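step_arm --steps '[{"xyz": [0, 0, -0.9], "turn": [0, 0, 0], "gripper": -1}, {"xyz": [0, 0, -0.9], "turn": [0, 0, 0], "gripper": -1}, {"xyz": [-0.795, 0.3716, -0.17], "turn": [0, 0, 0], "gripper": -1}, {"xyz": [-0.795, 0.3716, -0.17], "turn": [0, 0, 0], "gripper": -1}, {"xyz": [-0.795, 0.3716, -0.17], "turn": [0, 0, 0], "gripper": -1}, {"xyz": [-0.795, 0.3716, -0.17], "turn": [0, 0, 0], "gripper": -1}, {"xyz": [-0.795, 0.3716, -0.17], "turn": [0, 0, 0], "gripper": -1}, {"xyz": [-0.795, 0.3716, -0.17], "turn": [0, 0, 0], "gripper": -1}, {"xyz": [-0.795, 0.3716, -0.17], "turn": [0, 0, 0], "gripper": -1}, {"xyz": [-0.795, 0.3716, -0.17], "turn": [0, 0, 0], "gripper": -1}, {"xyz": [-0.795, 0.3716, -0.17], "turn": [0, 0, 0], "gripper": -1}, {"xyz": [-0.795, 0.3716, -0.17], "turn": [0, 0, 0], "gripper": -1}, {"xyz": [-0.795, 0.3716, -0.17], "turn": [0, 0, 0], "gripper": -1}, {"xyz": [-0.795, 0.3716, -0.17], "turn": [0, 0, 0], "gripper": -1}, {"xyz": [0, 0, 0], "turn": [0, 0, 0], "gripper": -1}, {"xyz": [0, 0, 0], "turn": [0, 0, 0], "gripper": -1}]'

```text
time_s: 40.52
position: [0.597, 0.0043, 0.1793]
tool_rot: [[0.255, 0.967, -0.002], [0.967, -0.255, 0.001], [-0.0, -0.002, -1.0]]
ft_force: [0.3, 0.4, -0.9]
grip_width: 0.0648
```

Run:
```python
from h import *
p=held(45,90); cv2.imwrite('pics/16w.png',p[...,::-1]); plan((.597,.0057,.085))
for n in('scene','side'):
    p,d,c=shot(n); P=cloud(d,c); objs(p,d,c); 
    for nm,a,b,s in (('yellow',18,38,90),):
        m=mask(p,a,b,s,80); k,l,st,ce=cv2.connectedComponentsWithStats(m); print(n,nm,[(st[i,4],ce[i].round(0).tolist(),np.nanmedian(P[l==i],0).round(2).tolist()) for i in range(1,k) if st[i,4]>12][:12])
```

```text
held n 10648 top toolz -39.8 slope deg x,y [-0.   0.1] x range [-30.9  31.4] y range [-31.7  30.2] circ ((0.15492042899131775, 0.139362171292305), 33.26325988769531)
t 40.57 pos [0.5967 0.0057 0.1793] A 75.35 q6 -86.2 grip 0.0646 F [ 0.3 -0.5 -0.9]
shift units [2.000e-03 1.300e-02 2.356e+00] turn units None
orange 247 px [170. 394.] ztop 0.1147 circ ctr mm [ 588.9 -514.7] r 15.5 rgb [114.  69.  31.]
scene yellow []
orange 91 px [328. 146.] ztop 0.1137 circ ctr mm [ 583.5 -506. ] r 11.2 rgb [147.  83.  17.]
orange 35 px [330. 166.] ztop 0.0166 circ ctr mm [ 574.6 -505.5] r 23.4 rgb [121.  69.  20.]
orange 255 px [286. 317.] ztop 0.0208 circ ctr mm [364.2 297.5] r 32.6 rgb [110.  62.  26.]
orange 195 px [249. 317.] ztop 0.0209 circ ctr mm [452.1 342.7] r 23.9 rgb [228. 105.   5.]
side yellow [(np.int32(1190), [320.0, 101.0], [0.29, 0.24, 0.62]), (np.int32(371), [240.0, 112.0], [0.6, 0.07, 0.46]), (np.int32(174), [347.0, 123.0], [0.24, 0.22, 0.57]), (np.int32(1187), [461.0, 234.0], [-0.0, 0.02, 0.22]), (np.int32(148), [409.0, 286.0], [0.06, 0.26, 0.21]), (np.int32(44), [468.0, 291.0], [-0.06, 0.04, 0.05]), (np.int32(1248), [407.0, 316.0], [0.05, 0.29, 0.15])]
```

step_arm --steps '[{"xyz": [0, 0.013, 0.6], "turn": [0, 0, 0], "gripper": -1}, {"xyz": [0, 0, 0.6], "turn": [0, 0, 0], "gripper": -1}, {"xyz": [0, 0, 0.6], "turn": [0, 0, 0], "gripper": -1}, {"xyz": [0, 0, 0.5], "turn": [0, 0, 0], "gripper": -1}, {"xyz": [0, 0, 0], "turn": [0, 0, 0], "gripper": -1}]'

```text
time_s: 41.08
position: [0.5952, 0.0075, 0.0844]
tool_rot: [[0.25, 0.968, -0.008], [0.968, -0.25, 0.002], [-0.0, -0.008, -1.0]]
ft_force: [-1.1, 0.8, -1.4]
grip_width: 0.0651
```

step_arm --steps '[{"xyz": [0, 0, 0.1], "turn": [0, 0, 0], "gripper": -1}, {"xyz": [0, 0, 0.1], "turn": [0, 0, 0], "gripper": -1}, {"xyz": [0, 0, 0.1], "turn": [0, 0, 0], "gripper": -1}, {"xyz": [0, 0, 0.1], "turn": [0, 0, 0], "gripper": -1}, {"xyz": [0, 0, 0], "turn": [0, 0, 0], "gripper": -1}]'

```text
time_s: 41.5
position: [0.5975, 0.0057, 0.0724]
tool_rot: [[0.252, 0.968, -0.0], [0.968, -0.252, 0.0], [0.0, -0.0, -1.0]]
ft_force: [0.2, -0.5, -1.5]
grip_width: 0.0647
```

step_arm --steps '[{"xyz": [0, 0, 0.1], "turn": [0, 0, 0], "gripper": -1}, {"xyz": [0, 0, 0.1], "turn": [0, 0, 0], "gripper": -1}, {"xyz": [0, 0, 0.05], "turn": [0, 0, 0], "gripper": -1}, {"xyz": [0, 0, 0], "turn": [0, 0, 0], "gripper": -1}, {"xyz": [0, 0, 0], "turn": [0, 0, 0], "gripper": -1}]'

```text
time_s: 41.92
position: [0.5976, 0.0056, 0.0625]
tool_rot: [[0.252, 0.968, -0.0], [0.968, -0.252, 0.0], [-0.0, -0.0, -1.0]]
ft_force: [-0.0, 0.3, -0.9]
grip_width: 0.0651
```

step_arm --steps '[{"xyz": [0, 0, 0.08], "turn": [0, 0, 0], "gripper": -1}, {"xyz": [0, 0, 0], "turn": [0, 0, 0], "gripper": -1}, {"xyz": [0, 0, 0], "turn": [0, 0, 0], "gripper": 0.8}, {"xyz": [0, 0, 0], "turn": [0, 0, 0], "gripper": 0.8}, {"xyz": [0, 0, 0], "turn": [0, 0, 0], "gripper": 0.8}, {"xyz": [0, 0, 0], "turn": [0, 0, 0], "gripper": 0.8}, {"xyz": [0, 0, -0.4], "turn": [0, 0, 0], "gripper": 0.8}, {"xyz": [0, 0, -0.8], "turn": [0, 0, 0], "gripper": 0.8}, {"xyz": [0, 0, -0.9], "turn": [0, 0, 0], "gripper": 0.8}, {"xyz": [0, 0, -0.9], "turn": [0, 0, 0], "gripper": 0.8}, {"xyz": [0, 0, 0], "turn": [0, 0, 0], "gripper": 0.8}]'

```text
time_s: 42.83
position: [0.6003, 0.0053, 0.1869]
tool_rot: [[0.252, 0.968, 0.013], [0.968, -0.252, -0.002], [0.001, 0.013, -1.0]]
ft_force: [0.7, -0.0, 0.9]
grip_width: 0.0768
```

Run:
```python
from h import *
plan((.4519,.3425,.22))
for n in('wrist','scene','side'):
    p,d,c=shot(n,'17'+n); P=cloud(d,c); m=(mask(p,45,90,90,30)>0)&(np.hypot(P[...,0]-.597,P[...,1]-.0057)<.06)&(P[...,2]>.06)
    Q=P[m]
    if len(Q)<8: print(n,len(Q)); continue
    t=Q[Q[:,2]>np.percentile(Q[:,2],80)-.004]
    print(n,len(Q),'top z (want .0945)',np.percentile(Q[:,2],[50,80,95]).round(4),cv2.minEnclosingCircle(t[:,:2].astype(np.float32)*1000))
    objs(p,d,c)
```

```text
t 42.83 pos [0.6003 0.0053 0.1869] A 75.43 q6 -86.2 grip 0.0768 F [ 0.7 -0.   0.9]
shift units [ 7.226 -5.7   -0.893] turn units None
wrist 2134 top z (want .0945) [0.0944 0.095  0.0956] ((596.9990844726562, 6.22493314743042), 32.31732940673828)
green 1378 px [294. 196.] ztop 0.0954 circ ctr mm [596.1   7.6] r 31.6 rgb [ 46. 137.  69.]
scene 209 top z (want .0945) [0.0934 0.0951 0.0962] ((598.4193725585938, 4.158052921295166), 32.71470260620117)
orange 250 px [170. 394.] ztop 0.1157 circ ctr mm [ 589.7 -513.5] r 14.7 rgb [114.  69.  31.]
side 157 top z (want .0945) [0.0922 0.0962 0.0985] ((592.1522827148438, 7.672735214233398), 34.788753509521484)
green 121 px [260. 218.] ztop 0.0969 circ ctr mm [594.9  10.2] r 32.2 rgb [ 22. 127.  53.]
orange 94 px [328. 146.] ztop 0.1132 circ ctr mm [ 580.5 -502.1] r 15.0 rgb [147.  83.  17.]
orange 34 px [329. 166.] ztop 0.016 circ ctr mm [ 575.7 -508.2] r 23.5 rgb [121.  68.  18.]
orange 247 px [286. 317.] ztop 0.0213 circ ctr mm [363.5 297.9] r 32.4 rgb [110.  62.  26.]
orange 191 px [249. 317.] ztop 0.0206 circ ctr mm [450.6 341.4] r 22.8 rgb [228. 105.   4.]
```

step_arm --steps '[{"xyz": [0.657, -0.518, -0.08], "turn": [0, 0, 0], "gripper": 0.5}, {"xyz": [0.657, -0.518, -0.08], "turn": [0, 0, 0], "gripper": 0.5}, {"xyz": [0.657, -0.518, -0.08], "turn": [0, 0, 0], "gripper": 0.5}, {"xyz": [0.657, -0.518, -0.08], "turn": [0, 0, 0], "gripper": 0.5}, {"xyz": [0.657, -0.518, -0.08], "turn": [0, 0, 0], "gripper": 0.5}, {"xyz": [0.657, -0.518, -0.08], "turn": [0, 0, 0], "gripper": 0.5}, {"xyz": [0.657, -0.518, -0.08], "turn": [0, 0, 0], "gripper": 0.5}, {"xyz": [0.657, -0.518, -0.08], "turn": [0, 0, 0], "gripper": 0.5}, {"xyz": [0.657, -0.518, -0.08], "turn": [0, 0, 0], "gripper": 0.5}, {"xyz": [0.657, -0.518, -0.08], "turn": [0, 0, 0], "gripper": 0.5}, {"xyz": [0.657, -0.518, -0.08], "turn": [0, 0, 0], "gripper": 0.5}, {"xyz": [0, 0, 0.8], "turn": [0, 0, 0], "gripper": 0.5}, {"xyz": [0, 0, 0.8], "turn": [0, 0, 0], "gripper": 0.5}, {"xyz": [0, 0, 0.8], "turn": [0, 0, 0], "gripper": 0.5}, {"xyz": [0, 0, 0.8], "turn": [0, 0, 0], "gripper": 0.5}, {"xyz": [0, 0, 0.8], "turn": [0, 0, 0], "gripper": 0.5}, {"xyz": [0, 0, 0], "turn": [0, 0, 0], "gripper": 0.5}, {"xyz": [0, 0, 0], "turn": [0, 0, 0], "gripper": 0.5}]'

```text
time_s: 44.48
position: [0.4489, 0.3423, 0.0531]
tool_rot: [[0.252, 0.968, -0.005], [0.968, -0.252, -0.002], [-0.003, -0.004, -1.0]]
ft_force: [0.9, 0.6, 0.6]
grip_width: 0.064
```

Run:
```python
from h import *
p,d,c=shot('wrist','18w'); P=cloud(d,c); m=(mask(p,6,16,180,60)>0)&(np.abs(P[...,2]-.018)<.004)&(np.hypot(P[...,0]-.452,P[...,1]-.3425)<.05)
Q=P[m]; o=cv2.minEnclosingCircle(Q[:,:2].astype(np.float32)*1000); print(len(Q),o); plan((o[0][0]/1000,o[0][1]/1000,-.021))
```

```text
2353 ((451.38836669921875, 342.0576477050781), 21.612579345703125)
t 44.53 pos [0.45   0.3428 0.0549] A 75.41 q6 -50.1 grip 0.0642 F [-0.5  0.8  0.7]
shift units [-0.009  0.04   1.898] turn units None
```

step_arm --steps '[{"xyz": [-0.01, 0.035, 0.65], "turn": [0, 0, 0], "gripper": 0.5}, {"xyz": [0, 0, 0.65], "turn": [0, 0, 0], "gripper": 0.5}, {"xyz": [0, 0, 0.53], "turn": [0, 0, 0], "gripper": 0.5}, {"xyz": [0, 0, 0], "turn": [0, 0, 0], "gripper": 0.5}, {"xyz": [0, 0, 0], "turn": [0, 0, 0], "gripper": 0.5}, {"xyz": [0, 0, 0], "turn": [0, 0, 0], "gripper": -1}, {"xyz": [0, 0, 0], "turn": [0, 0, 0], "gripper": -1}, {"xyz": [0, 0, 0], "turn": [0, 0, 0], "gripper": -1}, {"xyz": [0, 0, 0], "turn": [0, 0, 0], "gripper": -1}]' --squeeze 50

```text
time_s: 45.28
position: [0.4524, 0.3427, -0.0159]
tool_rot: [[0.252, 0.968, 0.004], [0.968, -0.252, 0.002], [0.003, 0.003, -1.0]]
ft_force: [-0.5, -0.6, 8.1]
grip_width: 0.0412
```

step_arm --steps '[{"xyz": [0, 0, -0.4], "turn": [0, 0, 0], "gripper": -1}, {"xyz": [0, 0, -0.8], "turn": [0, 0, 0], "gripper": -1}, {"xyz": [0, 0, -0.8], "turn": [0, 0, 0], "gripper": -1}, {"xyz": [0, 0, -0.8], "turn": [0, 0, 0], "gripper": -1}, {"xyz": [0, 0, 0], "turn": [0, 0, 0], "gripper": -1}, {"xyz": [0, 0, 0], "turn": [0, 0, 0], "gripper": -1}]'

```text
time_s: 45.78
position: [0.4521, 0.3426, 0.0964]
tool_rot: [[0.252, 0.968, 0.005], [0.968, -0.252, 0.003], [0.004, 0.005, -1.0]]
ft_force: [-0.5, -0.7, -1.7]
grip_width: 0.0415
```

Run:
```python
from h import *
held(6,16); plan((.597,.0057,.19))
```

```text
held n 6679 top toolz -35.1 slope deg x,y [ 0.1 -0. ] x range [-20.4  20.8] y range [-20.8  19.7] circ ((0.23888900876045227, 0.17497672140598297), 22.382673263549805)
t 45.83 pos [0.4512 0.3421 0.0946] A 75.42 q6 -50.2 grip 0.0419 F [ 0.7 -0.2 -0.2]
shift units [-7.219  5.648 -2.386] turn units None
```

step_arm --steps '[{"xyz": [0, 0, -0.8], "turn": [0, 0, 0], "gripper": -1}, {"xyz": [-0.6562, 0.5135, -0.14], "turn": [0, 0, 0], "gripper": -1}, {"xyz": [-0.6562, 0.5135, -0.14], "turn": [0, 0, 0], "gripper": -1}, {"xyz": [-0.6562, 0.5135, -0.14], "turn": [0, 0, 0], "gripper": -1}, {"xyz": [-0.6562, 0.5135, -0.14], "turn": [0, 0, 0], "gripper": -1}, {"xyz": [-0.6562, 0.5135, -0.14], "turn": [0, 0, 0], "gripper": -1}, {"xyz": [-0.6562, 0.5135, -0.14], "turn": [0, 0, 0], "gripper": -1}, {"xyz": [-0.6562, 0.5135, -0.14], "turn": [0, 0, 0], "gripper": -1}, {"xyz": [-0.6562, 0.5135, -0.14], "turn": [0, 0, 0], "gripper": -1}, {"xyz": [-0.6562, 0.5135, -0.14], "turn": [0, 0, 0], "gripper": -1}, {"xyz": [-0.6562, 0.5135, -0.14], "turn": [0, 0, 0], "gripper": -1}, {"xyz": [-0.6562, 0.5135, -0.14], "turn": [0, 0, 0], "gripper": -1}, {"xyz": [0, 0, 0], "turn": [0, 0, 0], "gripper": -1}, {"xyz": [0, 0, 0], "turn": [0, 0, 0], "gripper": -1}, {"xyz": [0, 0, 0], "turn": [0, 0, 0], "gripper": -1}]'

```text
time_s: 47.08
position: [0.5964, 0.0062, 0.1859]
tool_rot: [[0.252, 0.968, -0.002], [0.968, -0.252, 0.001], [0.0, -0.002, -1.0]]
ft_force: [0.1, -0.7, -0.8]
grip_width: 0.0417
```

Run:
```python
from h import *
held(6,16); plan((.5973,.0057,.14))
```

```text
held n 6668 top toolz -35.1 slope deg x,y [ 0.1 -0. ] x range [-20.3  20.8] y range [-20.8  19.5] circ ((0.30377623438835144, 0.29119884967803955), 22.374526977539062)
t 47.13 pos [0.5964 0.0067 0.1862] A 75.46 q6 -86.2 grip 0.0416 F [ 0.   0.  -0.6]
shift units [-0.019  0.032  1.155] turn units None
```

step_arm --steps '[{"xyz": [-0.02, 0.03, 0.5], "turn": [0, 0, 0], "gripper": -1}, {"xyz": [0, 0, 0.5], "turn": [0, 0, 0], "gripper": -1}, {"xyz": [0, 0, 0.2], "turn": [0, 0, 0], "gripper": -1}, {"xyz": [0, 0, 0], "turn": [0, 0, 0], "gripper": -1}, {"xyz": [0, 0, 0.1], "turn": [0, 0, 0], "gripper": -1}, {"xyz": [0, 0, 0.1], "turn": [0, 0, 0], "gripper": -1}, {"xyz": [0, 0, 0.1], "turn": [0, 0, 0], "gripper": -1}, {"xyz": [0, 0, 0.1], "turn": [0, 0, 0], "gripper": -1}, {"xyz": [0, 0, 0], "turn": [0, 0, 0], "gripper": -1}]'

```text
time_s: 47.88
position: [0.5978, 0.0047, 0.1224]
tool_rot: [[0.252, 0.968, -0.001], [0.968, -0.252, 0.0], [-0.0, -0.001, -1.0]]
ft_force: [0.6, -0.5, -0.5]
grip_width: 0.0411
```

step_arm --steps '[{"xyz": [0, 0, 0.1], "turn": [0, 0, 0], "gripper": -1}, {"xyz": [0, 0, 0.1], "turn": [0, 0, 0], "gripper": -1}, {"xyz": [0, 0, 0.1], "turn": [0, 0, 0], "gripper": -1}, {"xyz": [0, 0, 0.1], "turn": [0, 0, 0], "gripper": -1}, {"xyz": [0, 0, 0.06], "turn": [0, 0, 0], "gripper": -1}, {"xyz": [0, 0, 0], "turn": [0, 0, 0], "gripper": -1}, {"xyz": [0, 0, 0], "turn": [0, 0, 0], "gripper": -1}]'

```text
time_s: 48.47
position: [0.5978, 0.0047, 0.1043]
tool_rot: [[0.252, 0.968, -0.001], [0.968, -0.252, 0.0], [-0.0, -0.001, -1.0]]
ft_force: [-1.5, -0.1, -0.9]
grip_width: 0.0415
```

step_arm --steps '[{"xyz": [0, 0, 0.09], "turn": [0, 0, 0], "gripper": -1}, {"xyz": [0, 0, 0], "turn": [0, 0, 0], "gripper": -1}, {"xyz": [0, 0, 0], "turn": [0, 0, 0], "gripper": 0.5}, {"xyz": [0, 0, 0], "turn": [0, 0, 0], "gripper": 0.5}, {"xyz": [0, 0, 0], "turn": [0, 0, 0], "gripper": 0.5}, {"xyz": [0, 0, 0], "turn": [0, 0, 0], "gripper": 0.5}, {"xyz": [0, 0, -0.4], "turn": [0, 0, 0], "gripper": 0.5}, {"xyz": [0, 0, -0.8], "turn": [0, 0, 0], "gripper": 0.5}, {"xyz": [0, 0, -0.9], "turn": [0, 0, 0], "gripper": 0.5}, {"xyz": [0, 0, -0.9], "turn": [0, 0, 0], "gripper": 0.5}, {"xyz": [0, -0.5, -0.5], "turn": [0, 0, 0], "gripper": 0.5}, {"xyz": [0, -0.5, 0], "turn": [0, 0, 0], "gripper": 0.5}, {"xyz": [0, 0, 0], "turn": [0, 0, 0], "gripper": 0.5}, {"xyz": [0, 0, 0], "turn": [0, 0, 0], "gripper": 0.5}]'

```text
time_s: 49.63
position: [0.5591, 0.0149, 0.2416]
tool_rot: [[0.252, 0.968, 0.001], [0.968, -0.252, -0.0], [0.0, 0.001, -1.0]]
ft_force: [1.0, -0.2, 0.1]
grip_width: 0.0641
```

Run:
```python
from h import *
print(env.observe()['time_s'])
for n in('wrist','scene','side'):
    p,d,c=shot(n,'19'+n); P=cloud(d,c)
    for nm,a,b,zw in(('green',45,90,.0945),('orange',6,16,.1345)):
        m=(mask(p,a,b,120,50)>0)&(np.hypot(P[...,0]-.597,P[...,1]-.0057)<.06)&(P[...,2]>.06); Q=P[m]
        if len(Q)<8: print(n,nm,len(Q)); continue
        t=Q[Q[:,2]>np.percentile(Q[:,2],80)-.004]; A=np.c_[t[:,:2],np.ones(len(t))]; k=np.linalg.lstsq(A,t[:,2],rcond=None)[0]
        print(n,nm,len(Q),'want',zw,np.percentile(Q[:,2],[50,80,95]).round(4),'slope',k[:2].round(3),np.round(cv2.minEnclosingCircle(t[:,:2].astype(np.float32)*1000)[0],1))
    if n=='scene':
        m=(mask(p,105,125)>0)&(P[...,0]>.4)&(P[...,0]<.6)&(P[...,1]<-.2)&(P[...,1]>-.42)
        k,l,st,ce=cv2.connectedComponentsWithStats(m.astype(np.uint8)); print([(st[i,4],P[l==i].mean(0).round(3)) for i in range(1,k)])
        s=p
    if n=='wrist': w=p
cv2.imwrite('pics/19.png',np.hstack([cv2.resize(w[100:400,130:430],(400,400)),cv2.resize(s[90:390,130:430],(400,400))])[...,::-1])
```

```text
49.6333
wrist green 756 want 0.0945 [0.0944 0.0951 0.0957] slope [ 0.016 -0.008] [593.4  11.2]
wrist orange 1511 want 0.1345 [0.1342 0.1349 0.1354] slope [ 0.01  -0.005] [597.3   5.2]
scene green 135 want 0.0945 [0.0933 0.0951 0.0967] slope [ 0.011 -0.015] [599.2  -0.8]
scene orange 188 want 0.1345 [0.1332 0.1348 0.1363] slope [-0.005  0.002] [598.6   3.9]
[(np.int32(108), array([ 0.5  , -0.272,  0.045])), (np.int32(110), array([ 0.499, -0.358,  0.045]))]
side green 145 want 0.0945 [0.0921 0.0952 0.0976] slope [-0.    0.01] [593.2   8.6]
side orange 134 want 0.1345 [0.1331 0.1351 0.1374] slope [-0.009  0.012] [599.3   7.2]
```

View pics/19.png

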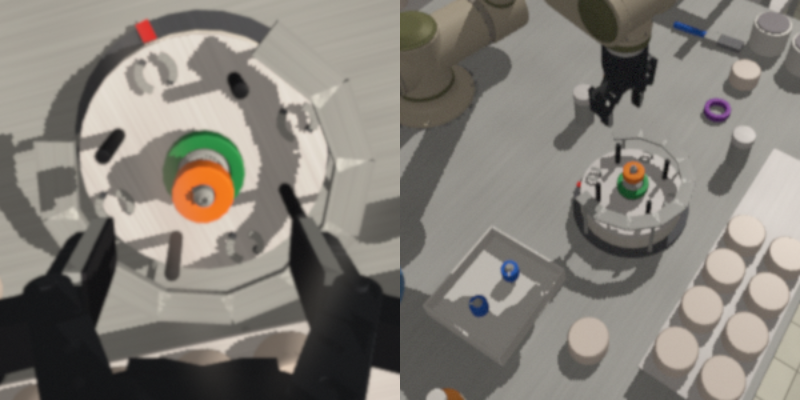

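```bash
python3 -c "
from rig import order
print(order.close_job())"
```

```text
the job is handed in; nothing more can be done
None
```

The changeover is finished and handed in at about 50 s of the 210 s allowed.

**Heads:** The turret carried two blue heads. I turned each one to the front by its pegs, unscrewed it anticlockwise and stood it in the wash tray. The last scene image shows both upright there, at about (0.50, -0.27) and (0.50, -0.36), and all four stations empty.

**Collars:** Only the green and orange collars were on the bench. No view at the start or before threading showed a yellow one, so I treated it as absent. I threaded green first, then orange. The last checks from all three cameras agree:

| Collar | Top height, wrist camera | Expected | Level within | Distance from axis |
|---|---|---|---|---|
| Green | 94.4 mm | 94.5 mm | 0.02 rad | 1 mm (wrist), 2 mm (scene) |
| Orange | 134.2 mm | 134.5 mm | 0.02 rad | 1–3 mm, all three cameras |

- **Green centring:** I took this just after seating it, before orange went on. At that moment the side camera read about 5 mm. In the final pictures orange partly hides green, and its centre read 4–7 mm off. I put that down to the hidden part, but I couldn't confirm it.

**Disagreements and events:**
- **Fingertips:** All cameras showed the shut fingertips about 19 mm behind the reported tool point, not 19 mm ahead as the notes say. My first grip on a peg closed on nothing because of this; I corrected the heights from then on.
- **Orange collar:** It had been knocked aside during the run, so I measured it again before picking it up.
- **Green collar:** I gripped it too shallowly at first, so I re-gripped it lower before lifting.
- **Bystanders:** I kept clear of the shakers, cheeses and bottle and saw none disturbed. I did not measure their final positions.

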